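Shift an overhauled transaxle into low gear and crank its keyway up

TASK

The small tractor transaxle on the desk is back from its bearing change and still stands in the wrong gear (left slot, pulled back); the key has to go into its axle next. Move the shift lever through the H-shaped gate into low gear: out to neutral, across to the right slot, then fully forward. Then turn the input crank by its loose sleeve until the keyway in the axle points straight up, and leave the lever in low gear; turn the axle by the crank only, without touching it, and do not disturb the things standing round the gearbox.

Things in the scene. Friction and masses are not known exactly. Their poses are not given: they have to be found in the camera images.
- transaxle: Fixed aluminium gear case on two wooden chocks, 156 x 238 x 110 mm (x, y, z). Origin on the desk under its middle; case x points forward (away from the robot at yaw 0), y to its left, z up; yaw within 0.4 rad. On top: lever turret at y = -75 mm (gate plate 86 x 80 mm, upper face z = 146 mm) and vertical input shaft with crank at y = +75 mm. The axle comes out at the left side.
- lever_pivot (a point): Point about which the shift lever swings, inside the case at x = 0, y = -75 mm, z = 80 mm of the case; fixed to the case, same axes.
- knob (a point): Centre of the shift lever's black round knob (36 mm across, 37 mm high), 135 mm from lever_pivot; the rod below it is 12 mm thick. In case axes, knob = lever_pivot + 135 mm * (sin(shift), -sin(select)*cos(shift), cos(select)*cos(shift)); lever upright: case z = 215 mm.
- select (a joint): Sideways angle of the shift lever about the case's x axis, rad: positive leans it to the case's right (-y). +0.27 = middle of the right slot, -0.27 = middle of the left slot; stops at -0.30 and +0.30. It stays where it is left; about 1 to 2 N at the knob moves it.
- shift (a joint): Fore-and-aft angle of the lever about the case's y axis, rad: 0 = neutral slot, +0.32 = fully forward, -0.32 = fully back (stops). It crosses only within about 0.03 of 0, and goes fore or aft only with |select| 0.23 to 0.30. Low gear = right slot, fully forward. If it springs back off a tooth, return to neutral, turn the crank a little, retry. Stays where left; 1-2 N moves it.
- crank_center (a point): Point on the crank's vertical axis (case x = 0, y = +75 mm) at the height of the middle of the sleeve, case z = 191 mm. Fixed to the case.
- crank_grip (a point): Middle of the crank's upright grip sleeve: black cylinder 24 mm thick, 68 mm long (case z = 157 to 225 mm, pin end to 229 mm), 60 mm from crank_center, on a steel arm whose top is at case z = 154 mm. It spins freely on its pin, so a gripper holding it can go round a 60 mm circle without turning. The crank may start at any angle.
- crank (a joint): Turn of the crank about its vertical axis, rad, 0 at the start, growing clockwise seen from above, no stops. About 3 to 4 N at the sleeve turns it.
- axle (a joint): Turn of the axle, rad. 0 = keyway straight up; negative = it leans to the case's -x side (robot's side) or below; starts between -2.5 and -0.9. In low gear the axle turns +0.25 rad per 1 rad of crank (clockwise raises the keyway), after up to about 2 rad of crank play while the dog teeth take up. No stops; stays where left.
- keyway (a point): Middle of the mouth of the keyway, a lengthwise groove 10 mm wide and 6 mm deep in the steel axle stub at the case's left side (38 mm thick, case y = 131 to 221 mm, axis at case z = 62 mm), at case y = 185 mm. Its z axis points out of the groove, away from the axle's axis.
- oiler: Bystander: small brown dropper bottle, 33 mm wide, 102 mm tall, standing before the case (robot's side). Origin under its centre.
- mug: Bystander: dark mug, 82 mm across and 107 mm tall, standing behind the case near the lever. Origin under its centre.
- ring_gauge: Bystander: knurled steel setting ring 54 mm across, 18 mm high, lying before the case. Origin under its centre.
- water_bottle: Bystander: clear plastic bottle with a blue cap, 60 mm across, 217 mm tall, standing close behind the crank (its axis 135 to 150 mm forward of the case's middle). Origin under its centre.

How it is judged:
On the way, in this order (a step that is already met when the one before it is completed fails the run):
1. the lever is in low gear: right slot, fully forward (value of joint select above 0.2 rad and value of joint shift above 0.27 rad), for 0.2 s.
2. with the lever still in low gear the keyway points straight up (value of joint shift above 0.25 rad and angle between keyway's own z axis and vertical below 0.14 rad), for 0.2 s.
At the end, for the whole second after the job is handed in: The lever stands in low gear (select above 0.20, shift above 0.25 rad), the keyway points up within 0.14 rad (8 degrees), and the axle is at rest (all of step 2 and value of joint select above 0.2 rad and velocity of joint axle between -0.05 and 0.05 rad/s); the robot touches nothing.
It fails at once if the robot touches the axle (contact force between any of the fingers, the arm and axle above 1 N).
It fails at once if a bystander is disturbed (moved over 20 mm) (distance of any of oiler, mug, ring_gauge, water_bottle from where it was at the start of the episode above 0.02 m).
It also fails if it takes over 67 s, if anything falls off the work surface, if the arm or the gripper's body presses on something with over 40 N, if the wrist force passes 120 N, or if a joint passes its speed limit or range.

ROBOT

A 7-joint arm with a two-finger parallel gripper is mounted at the origin on a cart in front of the work surface, level with it; the furniture and walls round the work are solid. World frame = base frame: x ahead of the robot, y to its left, z up, the work surface at z = 0. Lengths are in m, angles in rad, forces in N, time in s.
With the tool pointing down it reaches from about 0.425 to 0.875 m from the base axis. Payload 4.7 kg.
Tool frame: the origin (TCP) lies on the centre line of the jaws, within the pads' length; the fingertips stand ctrl.tips_ahead ahead of it and the grasp point (between the pads) lies 6 mm ahead of it (ctrl.tips_ahead is the distance from the TCP to the fingertips, in m); z points along the fingers, y is the direction in which the jaws open and shut (so a half turn about z gives the same grasp; the last joint's range is limited). The gripper opens to 85 mm and grips with 20 to 120 N. Pads are 22 mm wide; open, the fingers measure 114 mm over their backs; the gripper's body (76 mm by 85 mm) begins 54 mm behind the grasp point. The pads swing forward as they close: fully open they stand 13 mm farther back than shut.
Start: joints at [1.165, 0.321, -0.07, 1.45, 0.023, 1.371, -0.057], TCP at [0.265, -0.594, 0.256] pointing down, gripper open.
Joint ranges: [-2.86, 2.86], [-0.3, 2.09], [-1.38, 1.24], [0.06, 2.45], [-1.56, 4.7], [0.09, 2.05], [-2.69, 2.69]. Speed limits (rad/s): [2.57, 2.57, 3.14, 3.14, 3.14, 3.14, 3.14].

INTERFACE

Orientations are given as a 3x3 rotation matrix whose columns are the frame's x, y, z axes.
In Python, from cell import ctrl gives the robot as it stands. The module is installed in compiled form; this text tells all that it offers.
- The arm moves only by the shell command python3 -m handwheel 'ROWS' [FORCE]. ROWS is JSON, a list of rows, each a list of 7 numbers: the gripper command: -1 is shut, 1 is fully open, values between are in proportion, then the shift along the tool's x, y, z in m, then the turn, a rotation vector about the tool's x, y, z in rad. In form: [[claw, x, y, z, wx, wy, wz], ...]. A call has 1 to 5 rows; each row shifts and turns the commanded pose from where the row before left it, along the tool's axes as they then stand; what a row does not reach is not made up. A row lasts 1/10 s, in which the tool goes at most 50 mm and 8.59 degrees, less where a joint would pass 70% of its speed; a pose out of reach is approached as far as the arm can. A call with a gripper value outside its range is refused whole. The fingers move at their own pace and stop on an object; FORCE is the grip in N (left out, the last holds). Time passes only in rows, so rows that do not move let the fingers close. It gives the time, the measured TCP pose, the force and the opening at its end, in the units of the state.
- ctrl.sense(): the state, without advancing time (a new reading comes with each control period).
- ctrl.snapshot(name): name is "side" or "top" or "wrist"; returns a dict with "frame" (384x512x3 uint8, red, green, blue), "intrinsics" (3x3 intrinsics, pixels), "k1" (the pictures are not rectified: a ray, as slopes to the right and down, at radius r is drawn at 1 + k1 r^2 times it, then the intrinsics apply), "camera_from_world" (4x4, takes a point from world to camera coordinates). Camera axes: x right, y up, looking along -z (the intrinsics and any distortion apply to the point x, -y, -z); pixel columns grow to the right and rows downward; lengths in m; the calibration is good to about 2 mm. A picture is of the moment at which its call begins. There is no depth.
- ctrl.hand_in(): hands the job in, once; it reports no verdict.
The state is a dict: "clock": time; "joint_positions": joint angles; "joint_velocities": joint speeds; "effort": joint torques, N m; "ee_pos": TCP position; "tcp_rot": TCP orientation; "contact_force": force on the tool from outside, world axes, zero at the start; "ft_torque": the same for the moment, N m; "gripper_width": finger opening in m.
Only numpy, scipy, OpenCV 4.12 (cv2) and the standard library are available. Lean on these libraries where they do the work, as an engineer would, in place of code of your own. Each camera call takes 0.05 s, during which the arm holds its last target.

## Working session

There is one attempt and no reset: what is moved stays moved. The work goes in short steps, Python scripts to look and compute and a shell command to move; the robot and the scene stay as the last step left them, time stands still between calls to the robot, and variables do not carry over. Pictures are saved under pics/ and viewed, and the job is handed in when it is done.

```bash
ls; mkdir -p pics; python3 - <<'E'
from cell import ctrl
import cv2
print(ctrl.sense(), ctrl.tips_ahead)
for n in ["side","top","wrist"]:
    s=ctrl.snapshot(n); cv2.imwrite(f"pics/{n}0.png",s["frame"][:,:,::-1]); print(n,s["intrinsics"],s["k1"],s["camera_from_world"])
E
```

```text
pics
{'clock': 0.0, 'joint_positions': array([ 1.16513546,  0.321833  , -0.07007296,  1.45168792,  0.02257709,
        1.37078321, -0.05690641]), 'joint_velocities': array([-0.00062532, -0.00036544, -0.00043991, -0.00357362,  0.00229967,
       -0.00064885, -0.00121292]), 'effort': array([ 3.70243861e-04, -4.93584788e+01, -3.82337803e-01, -3.14329684e+01,
        1.27703141e-02,  1.12908558e-02,  2.19459821e-05]), 'ee_pos': array([ 0.26465964, -0.59314125,  0.25521037]), 'tcp_rot': array([[ 9.13182840e-01,  4.07549221e-01, -8.56504230e-04],
       [ 4.07550113e-01, -9.13181216e-01,  1.72385051e-03],
       [-7.95896439e-05, -1.92325910e-03, -9.99998147e-01]]), 'contact_force': array([1.09195348, 0.25990968, 0.36267248]), 'ft_torque': array([-0.01503159, -0.00972629,  0.08831944]), 'gripper_width': 0.08564631216056004} 0.025
side [[402.81488605   0.         257.11534403]
 [  0.         402.81488605 196.78690536]
 [  0.           0.           1.        ]] -0.08715684250291499 [[-0.96800569 -0.25087391 -0.00522229  0.58015361]
 [ 0.14263432 -0.56724375  0.81110417 -0.11915716]
 [-0.20644719  0.78440857  0.58487841 -0.9898571 ]
 [ 0.          0.          0.          1.        ]]
top [[388.64238826   0.         248.57649457]
 [  0.         388.64238826 193.62356129]
 [  0.           0.           1.        ]] -0.06833499168649326 [[-0.01942263 -0.99973161  0.01262833  0.14226198]
 [ 0.98097955 -0.01661536  0.19339867 -0.59340561]
 [-0.19313693  0.01614445  0.98103898 -0.87435691]
 [ 0.          0.          0.          1.        ]]
wrist [[292.96633136   0.         254.79030122]
 [  0.         292.96633136 187.4214311 ]
 [  0.           0.           1.        ]] -0.02207751526514293 [[ 0.4062387  -0.91376364 -0.00247339 -0.64816732]
 [ 0.86271455  0.38443271 -0.32853476  0.04308582]
 [ 0.30115397  0.1313297   0.94448864 -0.38215008]
 [ 0.          0.          0.          1.        ]]
```

View pics/side0.png

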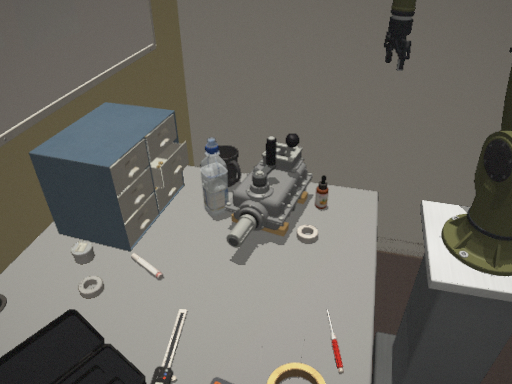

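View pics/top0.png

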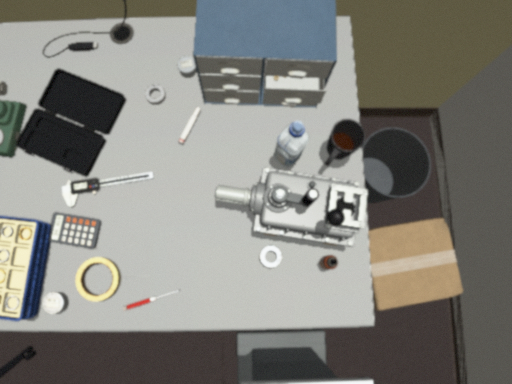

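View pics/wrist0.png

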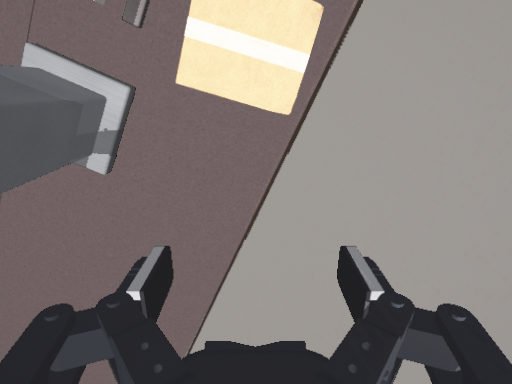

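```bash
cat > h.py <<'E'
import numpy as np, cv2
from cell import ctrl
def ray(s,u,v):
    K=s["intrinsics"];d=np.array([(u-K[0,2])/K[0,0],(v-K[1,2])/K[1,1]]);x=d.copy()
    for _ in range(20): x=d/(1+s["k1"]*(x@x))
    T=s["camera_from_world"];R=T[:3,:3]
    return -R.T@T[:3,3], R.T@np.array([x[0],-x[1],-1.0])
def onz(s,u,v,z):
    o,d=ray(s,u,v); return o+d*(z-o[2])/d[2]
def proj(s,p):
    T=s["camera_from_world"];q=T[:3,:3]@np.asarray(p)+T[:3,3]
    x=np.array([q[0],-q[1]])/-q[2]; x=x*(1+s["k1"]*(x@x)); K=s["intrinsics"]
    return np.array([K[0,0]*x[0]+K[0,2],K[1,1]*x[1]+K[1,2]])
def two(a,b):
    (o1,d1),(o2,d2)=a,b; t=np.linalg.lstsq(np.c_[d1,-d2],o2-o1,rcond=None)[0]
    p,q=o1+d1*t[0],o2+d2*t[1]; return (p+q)/2,np.linalg.norm(p-q)
def crop(s,name,x0,y0,x1,y1,k):
    c=cv2.resize(s["frame"][y0:y1,x0:x1],None,fx=k,fy=k,interpolation=cv2.INTER_CUBIC)
    c=np.ascontiguousarray(c[:,:,::-1])
    for x in range((x0+9)//10*10,x1,10):
        cv2.line(c,((x-x0)*k,0),((x-x0)*k,6 if x%50 else 14),(0,255,255),1)
        if x%50==0: cv2.putText(c,str(x),((x-x0)*k,26),0,.4,(0,255,255),1)
    for y in range((y0+9)//10*10,y1,10):
        cv2.line(c,(0,(y-y0)*k),(6 if y%50 else 14,(y-y0)*k),(0,255,255),1)
        if y%50==0: cv2.putText(c,str(y),(16,(y-y0)*k+4),0,.4,(0,255,255),1)
    cv2.imwrite("pics/"+name,c)
E
python3 - <<'E'
from h import *
s=ctrl.snapshot("side");t=ctrl.snapshot("top")
crop(s,"side1.png",190,120,350,250,5)
crop(t,"top1.png",205,110,375,280,4)
E
```

```text
(no output)
```

View pics/side1.png

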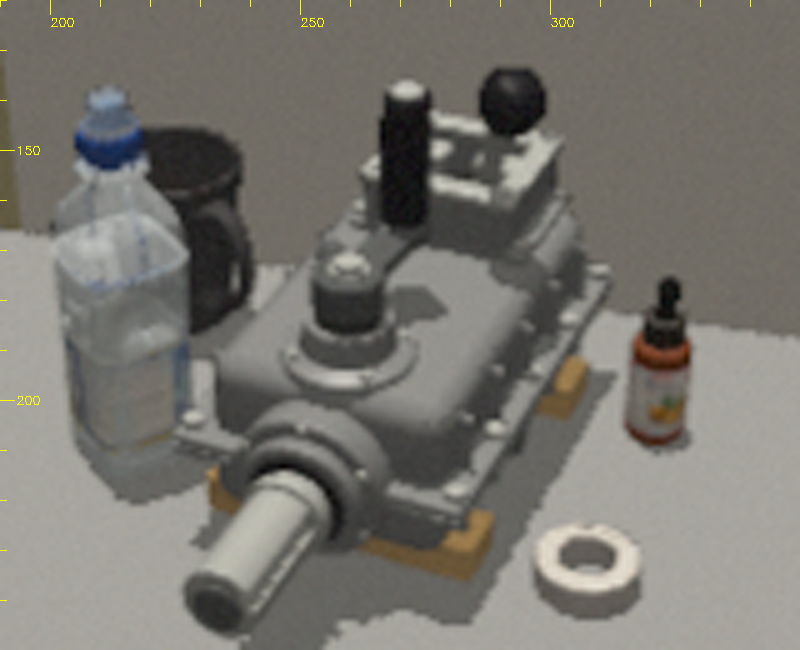

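View pics/top1.png

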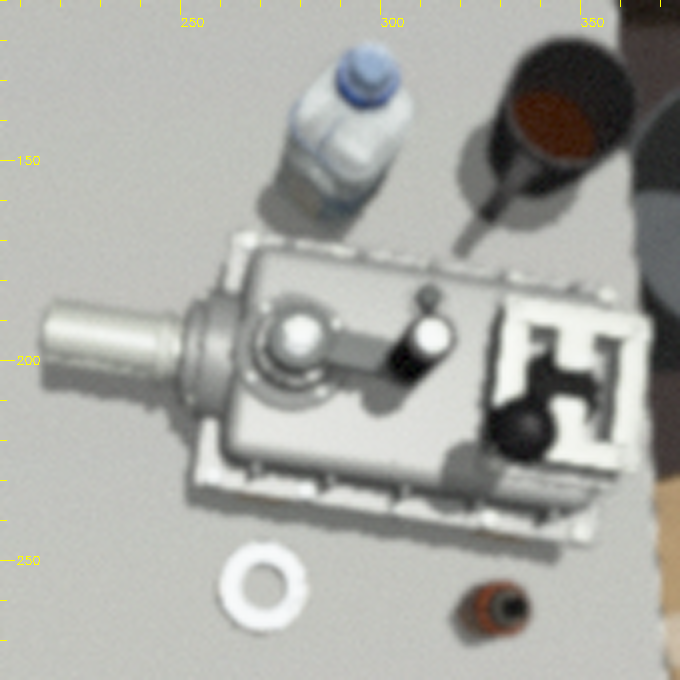

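```bash
cat > m.py <<'E'
from h import *
s=ctrl.snapshot("side");t=ctrl.snapshot("top")
k=two(ray(s,292.2,140),ray(t,335.5,217));print("knob",k)
c=two(ray(s,271,138),ray(t,313,193.5));print("pin top",c)
ax=two(ray(s,259.5,171),ray(t,279.5,193));print("crank nut",ax)
print("nut z.17",onz(t,279.5,193,.17),"boss ring", onz(t,277.5,196,.12))
for uv in [(331,186),(366.5,191),(361,228.5)]: print("gate",onz(t,*uv,.146))
for n,u,v,u2,v2 in [("axle end",233,241,216,194)]: print(n,two(ray(s,u,v),ray(t,u2,v2)), onz(t,u2,v2,.062))
print("ring",onz(t,271,257,.018),"oiler",onz(t,332,262,.1),"cap",onz(t,296,129,.217),two(ray(s,211,138),ray(t,297,127)),"mug",onz(t,346,137,.107))
E
python3 m.py
python3 - <<'E'
from h import *
t=ctrl.snapshot("top"); crop(t,"top2.png",315,170,375,240,9); crop(t,"top3.png",250,165,340,225,8)
E
```

```text
knob (array([ 0.51688315, -0.03899443,  0.204205  ]), np.float64(0.0010945853257381109))
pin top (array([0.56091259, 0.00830871, 0.22804868]), np.float64(0.0011377409503379153))
crank nut (array([0.57449991, 0.06816245, 0.16894112]), np.float64(0.0007964004896786363))
nut z.17 [0.57388889 0.06822011 0.17      ] boss ring [0.57699979 0.06804234 0.12      ]
gate [ 0.59229934 -0.04745351  0.146     ]
gate [ 0.57985894 -0.12527157  0.146     ]
gate [ 0.49799251 -0.1069438   0.146     ]
axle end (array([0.59804045, 0.20949082, 0.06390879]), np.float64(0.006153353332187008)) [0.59531619 0.20912163 0.062     ]
ring [0.44587212 0.07941534 0.018     ] oiler [ 0.42928252 -0.05041112  0.1       ] cap [0.69798195 0.03407263 0.217     ] (array([0.7031386 , 0.03296222, 0.22205811]), np.float64(0.0052518141986746605)) mug [ 0.71802232 -0.09972599  0.107     ]
```

View pics/top2.png

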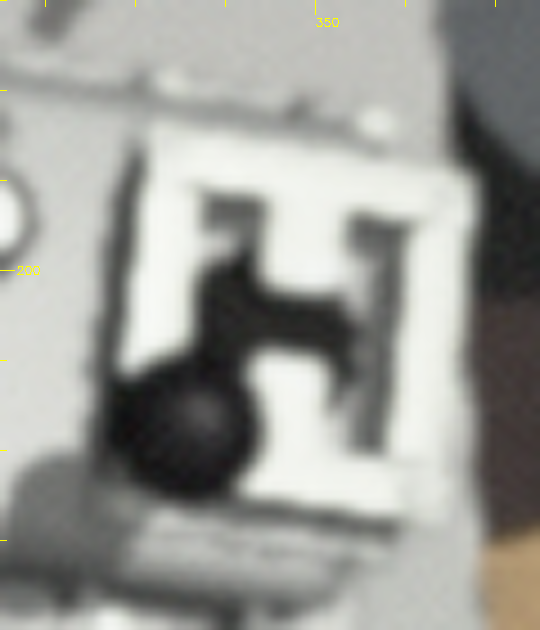

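View pics/top3.png

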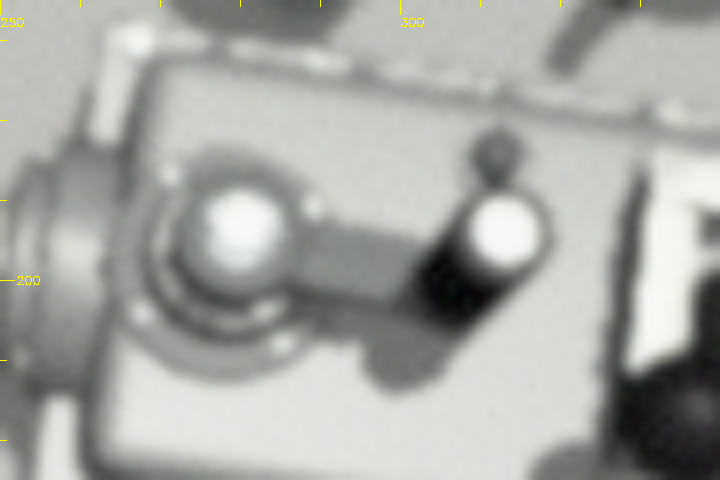

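```bash
python3 -m handwheel '[[1,0.045,-0.009,-0.012,0,0,-0.071],[1,0.045,-0.009,-0.012,0,0,-0.071],[1,0.045,-0.009,-0.012,0,0,-0.071],[1,0.045,-0.009,-0.012,0,0,-0.071],[1,0.045,-0.009,-0.012,0,0,-0.071]]' 20; python3 -m handwheel '[[1,0.045,-0.009,0,0,0,-0.071],[1,0.045,-0.009,0,0,0,-0.071],[1,0.045,-0.009,0,0,0,-0.071],[1,0.045,-0.009,0,0,0,-0.071],[1,0.045,-0.009,0,0,0,-0.071]]'
cat > go.py <<'E'
# print remaining shift in tool axes to a world target & tool-y yaw
import sys
from h import *
x,y,z,yaw=map(float,sys.argv[1:5])
st=ctrl.sense();R=st["tcp_rot"]
print("t",round(st["clock"],2),"pos",st["ee_pos"].round(4),"F",st["contact_force"].round(1),"w",round(st["gripper_width"],4))
print("shift tool",(R.T@(np.array([x,y,z])-st["ee_pos"])).round(4))
from scipy.spatial.transform import Rotation as Ro
yt=np.array([np.cos(yaw),np.sin(yaw),0]);zt=np.array([0,0,-1.]);Rt=np.c_[np.cross(yt,zt),yt,zt]
print("rotvec tool",Ro.from_matrix(R.T@Rt).as_rotvec().round(4), "q7",st["joint_positions"][6].round(3))
E
python3 go.py 0.517 -0.039 0.29 -0.15
```

```text
clock: 0.9
ee_pos: [0.4318, -0.435, 0.3168]
tcp_rot: [[0.712, 0.702, 0.0], [0.702, -0.712, -0.0], [0.0, 0.0, -1.0]]
contact_force: [0.8, 0.2, -0.5]
gripper_width: 0.0855
clock: 1.4
ee_pos: [0.5318, -0.2297, 0.3164]
tcp_rot: [[0.424, 0.906, 0.0], [0.906, -0.424, -0.0], [-0.0, 0.001, -1.0]]
contact_force: [0.9, -0.4, -0.3]
gripper_width: 0.0853
t 1.4 pos [ 0.5318 -0.2297  0.3164] F [ 0.9 -0.4 -0.3] w 0.0853
shift tool [ 0.1664 -0.0943  0.0263]
rotvec tool [ 5.00e-04  1.00e-04 -2.88e-01] q7 -0.13
```

```bash
python3 -m handwheel '[[1,0.0356,-0.0138,0,0,0,-0.0576],[1,0.0356,-0.0138,0,0,0,-0.0576],[1,0.0356,-0.0138,0,0,0,-0.0576],[1,0.0356,-0.0138,0,0,0,-0.0576],[1,0.0356,-0.0138,0,0,0,-0.0576]]' >/dev/null;python3 -m handwheel '[[1,0,0,0,0,0,0],[1,0,0,0,0,0,0]]'; python3 go.py 0.517 -0.039 0.21 -0.15; python3 - <<'E'
from h import *
s=ctrl.snapshot("wrist");cv2.imwrite("pics/w1.png",s["frame"][:,:,::-1])
s=ctrl.snapshot("side");crop(s,"s2.png",190,60,350,250,4)
E
```

```text
clock: 2.1
ee_pos: [0.5228, -0.0407, 0.3167]
tcp_rot: [[0.151, 0.989, 0.001], [0.989, -0.151, -0.001], [-0.001, 0.001, -1.0]]
contact_force: [-0.4, -1.1, 0.3]
gripper_width: 0.0853
t 2.1 pos [ 0.5228 -0.0407  0.3167] F [-0.4 -1.1  0.3] w 0.0853
shift tool [ 0.001  -0.0061  0.1067]
rotvec tool [ 0.0009  0.0011 -0.0012] q7 -0.147
```

View pics/w1.png

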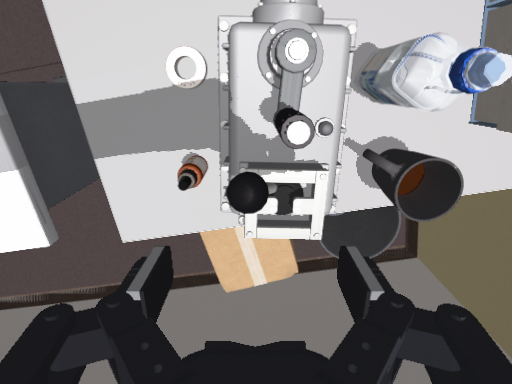

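View pics/s2.png

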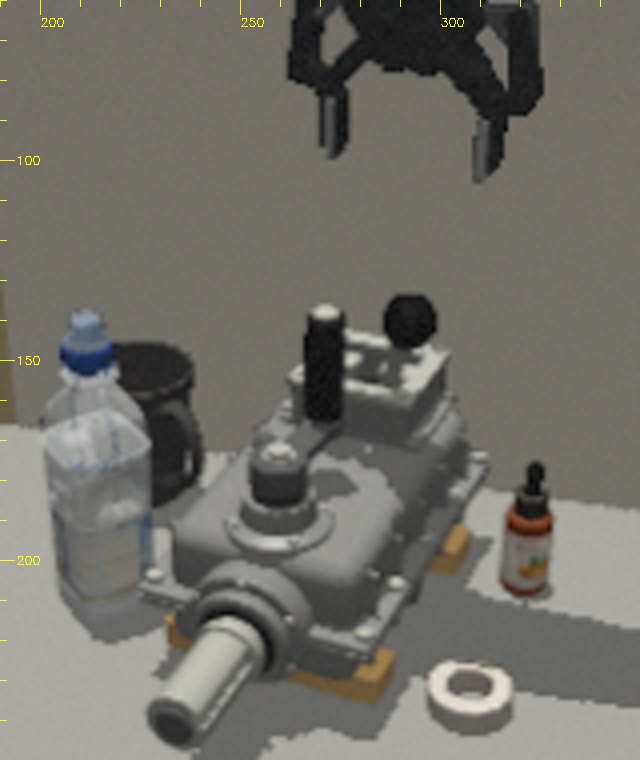

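```bash
python3 -m handwheel '[[1,0.001,-0.006,0.03,0,0,0],[1,0,0,0.038,0,0,0],[1,0,0,0.038,0,0,0],[0,0,0,0,0,0,0],[-0.1,0,0,0,0,0,0]]' 20;python3 -m handwheel '[[-1,0,0,0,0,0,0],[-1,0,0,0,0,0,0],[-1,0,0,0,0,0,0]]'; python3 go.py 0.517 -0.039 0.21 -0.15; python3 - <<'E'
from h import *
s=ctrl.snapshot("wrist");cv2.imwrite("pics/w2.png",s["frame"][:,:,::-1])
E
```

```text
clock: 2.7
ee_pos: [0.5171, -0.0407, 0.2106]
tcp_rot: [[0.154, 0.988, -0.001], [0.988, -0.154, 0.0], [0.0, -0.001, -1.0]]
contact_force: [-0.2, -0.1, 0.5]
gripper_width: 0.0593
clock: 3.0
ee_pos: [0.5183, -0.0395, 0.2125]
tcp_rot: [[0.153, 0.988, 0.004], [0.988, -0.153, -0.001], [-0.0, 0.004, -1.0]]
contact_force: [-1.9, 0.3, 5.7]
gripper_width: 0.0337
t 3.0 pos [ 0.5183 -0.0395  0.2125] F [-1.9  0.3  5.7] w 0.0337
shift tool [ 0.0003 -0.0013  0.0025]
rotvec tool [ 0.0036  0.0002 -0.0031] q7 -0.175
```

View pics/w2.png

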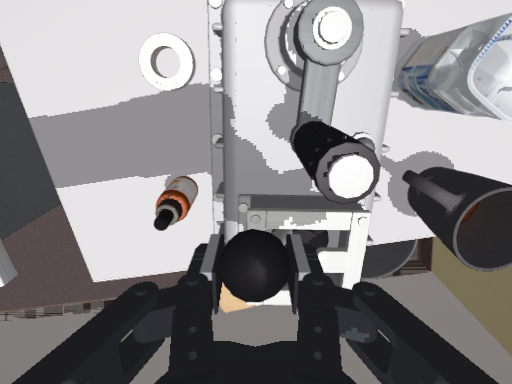

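```bash
python3 -m handwheel '[[-1,0,0.01,-0.001,0,0,0],[-1,0,0.011,-0.001,0,0,0],[-1,0,0.011,-0.002,0,0,0],[-1,0,0.0105,-0.001,0,0,0],[-1,0,0,0,0,0,0]]';python3 -m handwheel '[[-1,0,0,0,0,0,0]]'; python3 - <<'E'
from h import *
s=ctrl.snapshot("side");crop(s,"s3.png",230,90,330,220,5)
s=ctrl.snapshot("wrist");cv2.imwrite("pics/w3.png",s["frame"][:,:,::-1])
E
```

```text
clock: 3.55
ee_pos: [0.5596, -0.0453, 0.216]
tcp_rot: [[0.152, 0.988, 0.0], [0.988, -0.152, 0.001], [0.001, -0.0, -1.0]]
contact_force: [-1.5, 2.1, 2.5]
gripper_width: 0.0334
clock: 3.65
ee_pos: [0.5594, -0.0453, 0.216]
tcp_rot: [[0.152, 0.988, 0.001], [0.988, -0.152, 0.0], [0.001, 0.001, -1.0]]
contact_force: [-1.0, 1.3, 4.0]
gripper_width: 0.0337
```

View pics/s3.png

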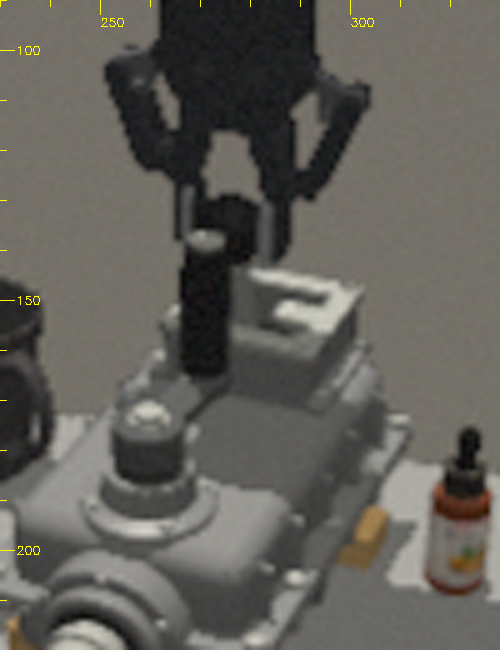

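View pics/w3.png

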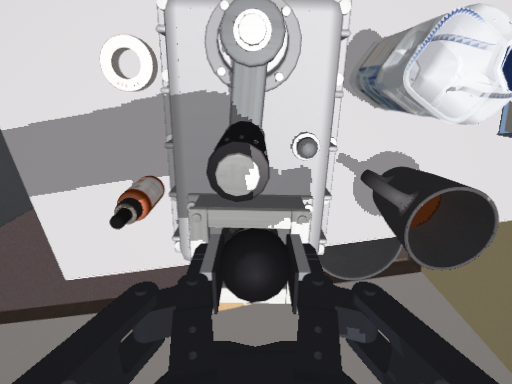

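```bash
python3 -m handwheel '[[-1,-0.012,0,-0.002,0,0,0],[-1,-0.018,0,-0.002,0,0,0],[-1,-0.018,0,0.001,0,0,0],[-1,-0.018,0,0.002,0,0,0],[-1,-0.006,0,0.001,0,0,0]]' 25;python3 -m handwheel '[[-1,0,0,0,0,0,0]]'; python3 - <<'E'
from h import *
s=ctrl.snapshot("side");crop(s,"s4.png",230,90,330,220,5)
s=ctrl.snapshot("wrist");cv2.imwrite("pics/w4.png",s["frame"][:,:,::-1])
E
```

```text
clock: 4.25
ee_pos: [0.5476, -0.1197, 0.2153]
tcp_rot: [[0.155, 0.988, 0.001], [0.988, -0.155, -0.001], [-0.001, 0.001, -1.0]]
contact_force: [0.3, 0.4, 2.4]
gripper_width: 0.0335
clock: 4.35
ee_pos: [0.5478, -0.119, 0.2154]
tcp_rot: [[0.155, 0.988, 0.0], [0.988, -0.155, -0.002], [-0.002, 0.001, -1.0]]
contact_force: [-0.2, -1.1, 3.9]
gripper_width: 0.0336
```

View pics/s4.png

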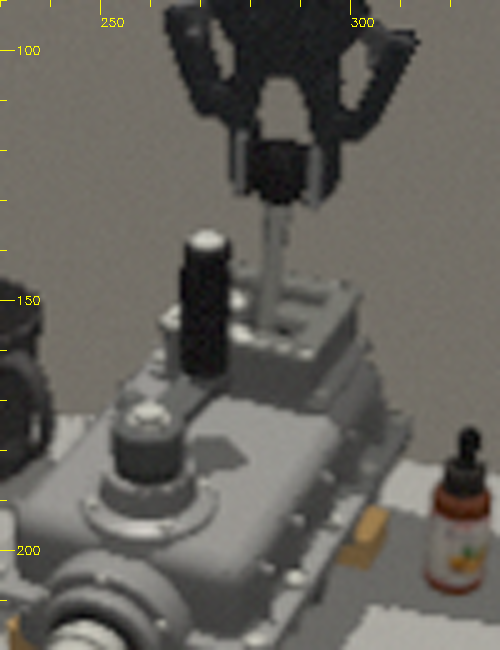

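View pics/w4.png

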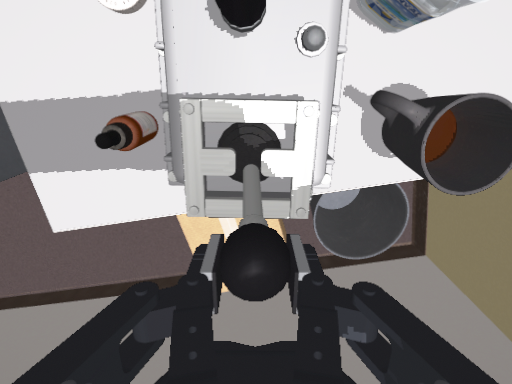

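```bash
python3 -m handwheel '[[-1,0.002,0.004,0,0,0,0],[-1,0,0.009,0.001,0,0,0],[-1,0,0.01,0.001,0,0,0],[-1,0,0.01,0.002,0,0,0],[-1,0,0.009,0.002,0,0,0]]';python3 -m handwheel '[[-1,0,0.003,0.001,0,0,0],[-1,0,0,0,0,0,0]]'; python3 go.py 0.5892 -0.1212 0.21 -0.15;python3 - <<'E'
from h import *
s=ctrl.snapshot("side");crop(s,"s5.png",230,90,330,220,5)
E
```

```text
clock: 4.95
ee_pos: [0.5879, -0.1215, 0.209]
tcp_rot: [[0.152, 0.988, -0.006], [0.988, -0.152, -0.001], [-0.002, -0.006, -1.0]]
contact_force: [-8.8, -0.4, 8.1]
gripper_width: 0.0333
clock: 5.15
ee_pos: [0.5909, -0.1218, 0.2079]
tcp_rot: [[0.152, 0.988, -0.006], [0.988, -0.152, -0.001], [-0.002, -0.006, -1.0]]
contact_force: [-7.3, -1.7, 5.3]
gripper_width: 0.0339
t 5.15 pos [ 0.5909 -0.1218  0.2079] F [-7.3 -1.7  5.3] w 0.0339
shift tool [ 0.0003 -0.0017 -0.0021]
rotvec tool [-0.0061  0.0016 -0.0021] q7 -0.107
```

View pics/s5.png

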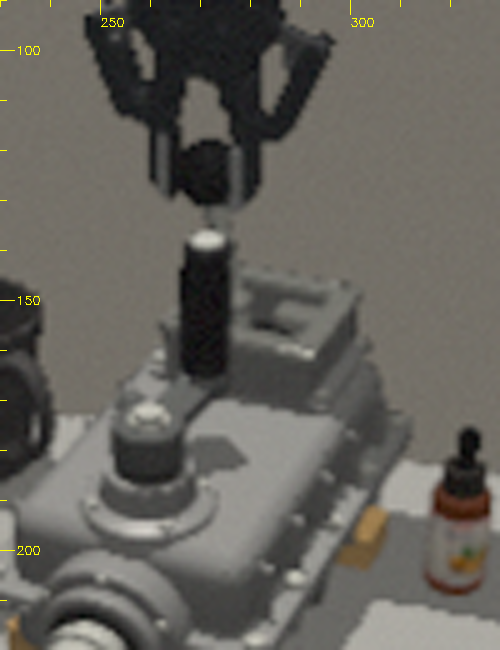

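```bash
python3 -m handwheel '[[-1,0,-0.002,0,0,0,0],[-0.1,0,0,0,0,0,0],[0.3,0,0,0,0,0,0],[1,0,0,0,0,0,0],[1,0,0,0,0,0,0]]';python3 -m handwheel '[[1,0,0,-0.02,0,0,0],[1,0,0,-0.045,0,0,0],[1,0.02,0,-0.03,0,0,0],[1,0.04,0,0,0,0,0],[1,0,0,0,0,0,0]]'; python3 - <<'E'
from h import *
s=ctrl.snapshot("side");crop(s,"s6.png",190,110,350,250,5)
t=ctrl.snapshot("top");crop(t,"t6.png",205,110,375,280,4)
s=ctrl.snapshot("wrist");cv2.imwrite("pics/w6.png",s["frame"][:,:,::-1])
E
```

```text
clock: 5.7
ee_pos: [0.5912, -0.121, 0.208]
tcp_rot: [[0.152, 0.988, 0.0], [0.988, -0.152, 0.001], [0.001, 0.0, -1.0]]
contact_force: [-0.2, -0.7, 0.6]
gripper_width: 0.08
clock: 6.2
ee_pos: [0.6012, -0.0545, 0.3051]
tcp_rot: [[0.143, 0.99, 0.004], [0.99, -0.143, 0.004], [0.005, 0.003, -1.0]]
contact_force: [0.0, 0.9, 0.6]
gripper_width: 0.085
```

View pics/s6.png

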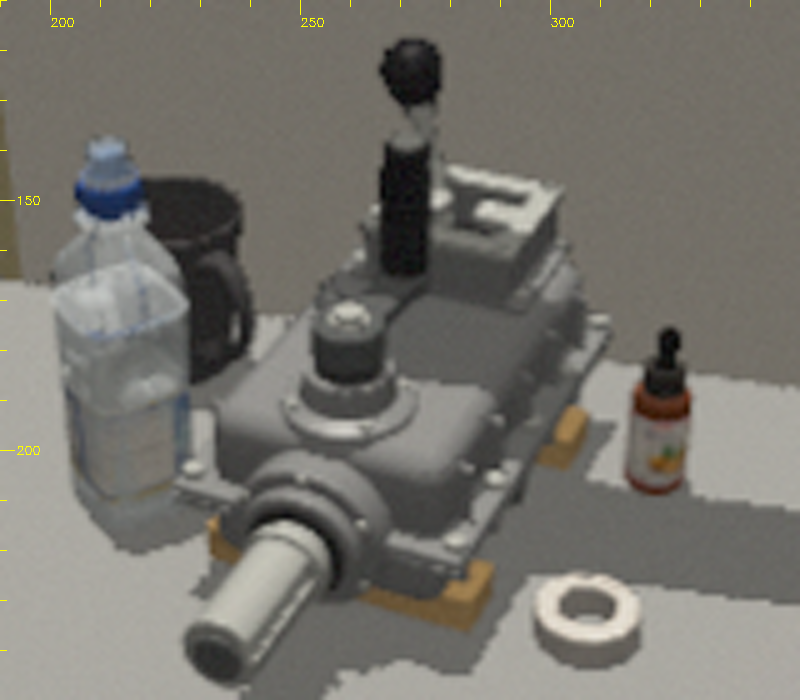

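View pics/w6.png

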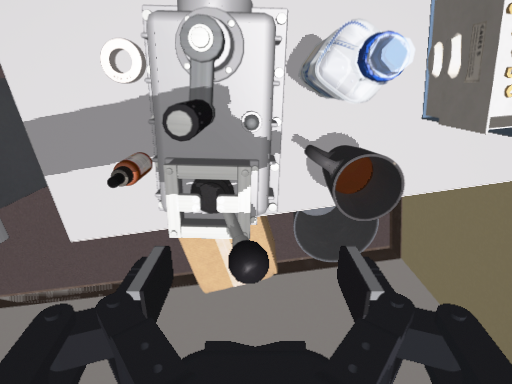

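View pics/t6.png

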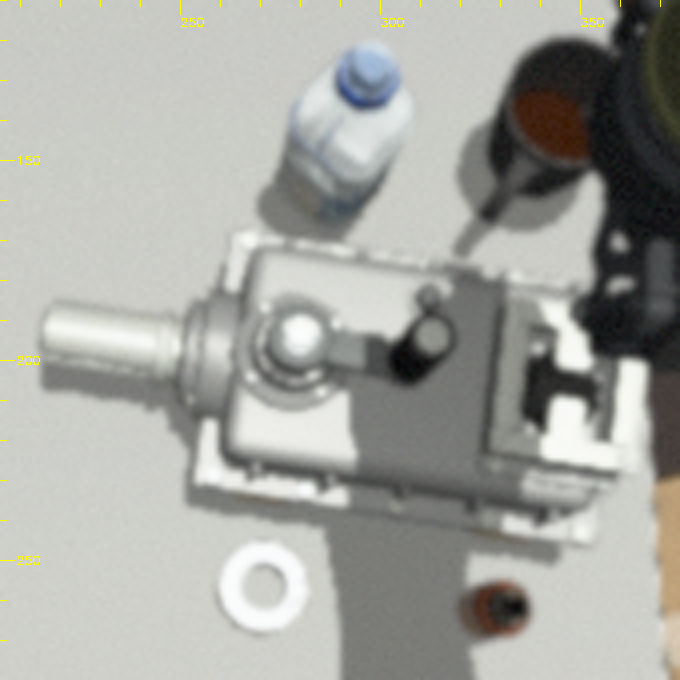

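```bash
python3 - <<'E'
from h import *
s=ctrl.snapshot("side");w=ctrl.snapshot("wrist")
k,e=two(ray(s,272,124),ray(w,249,262));print(k,e)
c,sn=np.cos(-.15),np.sin(-.15);R=np.array([[c,-sn],[sn,c]]);q=R.T@(k[:2]-[.552,-.080]);print(q,k[2]-.08,"shift",np.arcsin(q[0]/.135),"select",np.arctan2(-q[1],k[2]-.08))
E
python3 -m handwheel '[[1,0,0,0,0,0,0.143],[1,0,0,0,0,0,0.143],[1,0,0,0,0,0,0.143],[1,0,0,0,0,0,0.143],[1,0,0,0,0,0,0.143]]' >/dev/null; python3 -m handwheel '[[1,0,0,0,0,0,0.143],[1,0,0,0,0,0,0.143],[1,0,0,0,0,0,0.143],[1,0,0,0,0,0,0.143],[1,0,0,0,0,0,0.143]]'; python3 go.py 0.561 0.0083 0.3 -1.72
```

```text
[ 0.58600931 -0.11952846  0.20359984] 0.003398414659601896
[ 0.03953448 -0.03400232] 0.12359984388990926 shift 0.2972040538248646 select 0.2684591656637189
clock: 7.45
ee_pos: [0.5998, -0.064, 0.3027]
tcp_rot: [[1.0, -0.02, -0.001], [-0.02, -1.0, -0.0], [-0.001, 0.0, -1.0]]
contact_force: [0.3, -0.2, 0.8]
gripper_width: 0.0856
t 7.45 pos [ 0.5998 -0.064   0.3027] F [ 0.3 -0.2  0.8] w 0.0856
shift tool [-0.0402 -0.0715  0.0027]
rotvec tool [0.0004 0.0008 0.1288] q7 -1.596
```

```bash
python3 -m handwheel '[[1,-0.0223,-0.0344,0,0,0,0.0645],[1,-0.0223,-0.0344,0,0,0,0.0645],[1,0,0,0,0,0,0],[1,0,0,0,0,0,0]]'; python3 go.py 0.561 0.0083 0.205 -1.72;python3 - <<'E'
from h import *
w=ctrl.snapshot("wrist");cv2.imwrite("pics/w7.png",w["frame"][:,:,::-1])
E
```

```text
clock: 7.85
ee_pos: [0.5583, 0.008, 0.3034]
tcp_rot: [[0.99, -0.14, 0.0], [-0.14, -0.99, -0.001], [0.0, 0.001, -1.0]]
contact_force: [0.7, -1.1, 0.1]
gripper_width: 0.0854
t 7.85 pos [0.5583 0.008  0.3034] F [ 0.7 -1.1  0.1] w 0.0854
shift tool [ 0.0026 -0.0008  0.0984]
rotvec tool [ 0.001  -0.0005  0.0089] q7 -1.818
```

View pics/w7.png

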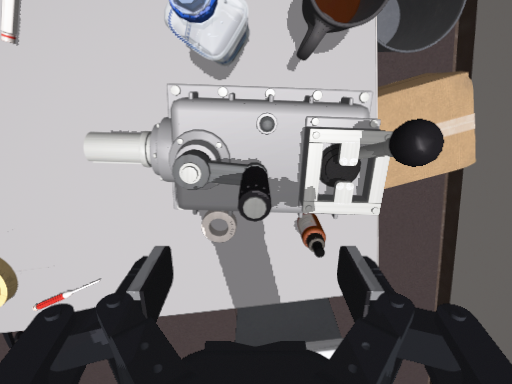

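```bash
python3 -m handwheel '[[1,0.0026,-0.001,0.03,0,0,0.009],[1,0,0,0.035,0,0,0],[1,0,0,0.033,0,0,0],[0,0,0,0,0,0,0],[-0.3,0,0,0,0,0,0]]' 25;python3 -m handwheel '[[-1,0,0,0,0,0,0],[-1,0,0,0,0,0,0],[-1,0,0,0,0,0,0]]'; python3 - <<'E'
from h import *
s=ctrl.snapshot("wrist");cv2.imwrite("pics/w8.png",s["frame"][:,:,::-1])
s=ctrl.snapshot("side");crop(s,"s8.png",190,90,350,250,4)
E
```

```text
clock: 8.4
ee_pos: [0.5615, 0.0074, 0.2053]
tcp_rot: [[0.988, -0.152, -0.001], [-0.152, -0.988, -0.0], [-0.001, 0.0, -1.0]]
contact_force: [-0.2, -0.7, 0.0]
gripper_width: 0.0592
clock: 8.7
ee_pos: [0.5624, 0.008, 0.2074]
tcp_rot: [[0.989, -0.15, 0.003], [-0.15, -0.989, -0.001], [0.004, 0.001, -1.0]]
contact_force: [-0.6, -2.7, 4.1]
gripper_width: 0.0234
```

View pics/w8.png

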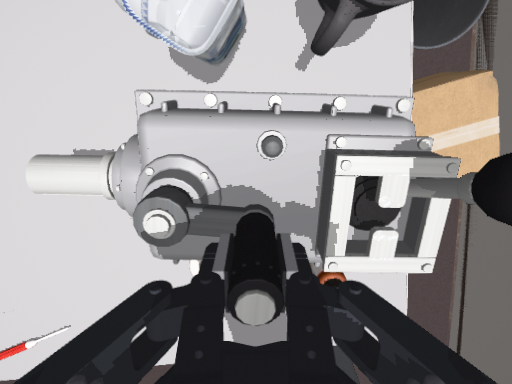

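View pics/s8.png

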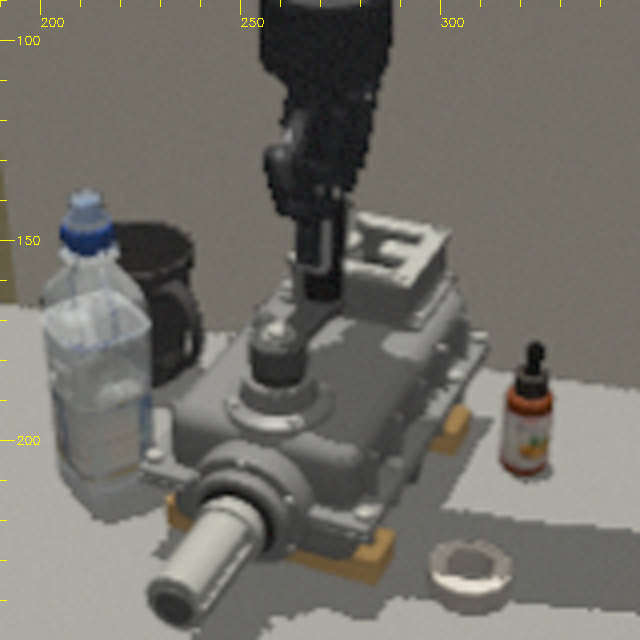

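```bash
python3 - <<'E'
from h import *
s=ctrl.snapshot("side")
crop(s,"s9.png",215,200,275,250,12)
xc=np.array([.989,-.149,0]);yc=np.array([.149,.989,0]);O=np.array([.563,-.006,0])
for a in np.arange(-2.6,.01,.2):
    P=[O+yc*y+np.array([0,0,.062])+.019*(np.sin(a)*xc+np.cos(a)*np.array([0,0,1])) for y in (.15,.185,.221)]
    print(round(a,1),[proj(s,p).round(1).tolist() for p in P])
print([proj(s,O+yc*y+np.array([0,0,.062])).round(1).tolist() for y in (.15,.185,.221)])
print("increments")
phi=-1.626;p=np.array([.06*np.cos(phi),-.06*np.sin(phi)]).round(4)
for i in range(22):
    phi-=.3;q=np.array([.06*np.cos(phi),-.06*np.sin(phi)]).round(4);print(i,round(phi,3),(q-p).round(4));p=q
E
```

```text
-2.6 [[251.5, 230.7], [245.5, 239.6], [239.0, 249.4]]
-2.4 [[252.7, 230.3], [246.7, 239.3], [240.2, 249.0]]
-2.2 [[253.6, 229.6], [247.7, 238.6], [241.2, 248.4]]
-2.0 [[254.4, 228.8], [248.4, 237.8], [241.9, 247.6]]
-1.8 [[254.8, 227.8], [248.8, 236.8], [242.3, 246.5]]
-1.6 [[255.0, 226.6], [249.0, 235.6], [242.5, 245.4]]
-1.4 [[254.9, 225.3], [248.9, 234.3], [242.3, 244.1]]
-1.2 [[254.5, 224.1], [248.4, 233.0], [241.9, 242.8]]
-1.0 [[253.8, 222.8], [247.7, 231.7], [241.1, 241.4]]
-0.8 [[252.9, 221.6], [246.8, 230.5], [240.1, 240.2]]
-0.6 [[251.7, 220.4], [245.6, 229.3], [238.9, 239.0]]
-0.4 [[250.4, 219.5], [244.3, 228.4], [237.5, 238.0]]
-0.2 [[249.0, 218.8], [242.8, 227.6], [236.1, 237.2]]
0.0 [[247.6, 218.2], [241.3, 227.1], [234.5, 236.6]]
[[247.7, 224.4], [241.5, 233.3], [234.9, 243.0]]
increments
0 -1.926 [-0.0176 -0.0036]
1 -2.226 [-0.0157 -0.0087]
2 -2.526 [-0.0124 -0.013 ]
3 -2.826 [-0.008 -0.016]
4 -3.126 [-0.003  -0.0177]
5 -3.426 [ 0.0024 -0.0177]
6 -3.726 [ 0.0076 -0.0163]
7 -4.026 [ 0.012  -0.0133]
8 -4.326 [ 0.0154 -0.0092]
9 -4.626 [ 0.0174 -0.0042]
10 -4.926 [0.0179 0.0012]
11 -5.226 [0.0168 0.0063]
12 -5.526 [0.0141 0.0111]
13 -5.826 [0.0102 0.0147]
14 -6.126 [0.0055 0.0171]
15 -6.426 [0.0001 0.0179]
16 -6.726 [-0.0052  0.0172]
17 -7.026 [-0.01    0.0149]
18 -7.326 [-0.014   0.0112]
19 -7.626 [-0.0166  0.0066]
20 -7.926 [-0.0179  0.0014]
21 -8.226 [-0.0175 -0.0039]
```

View pics/s9.png

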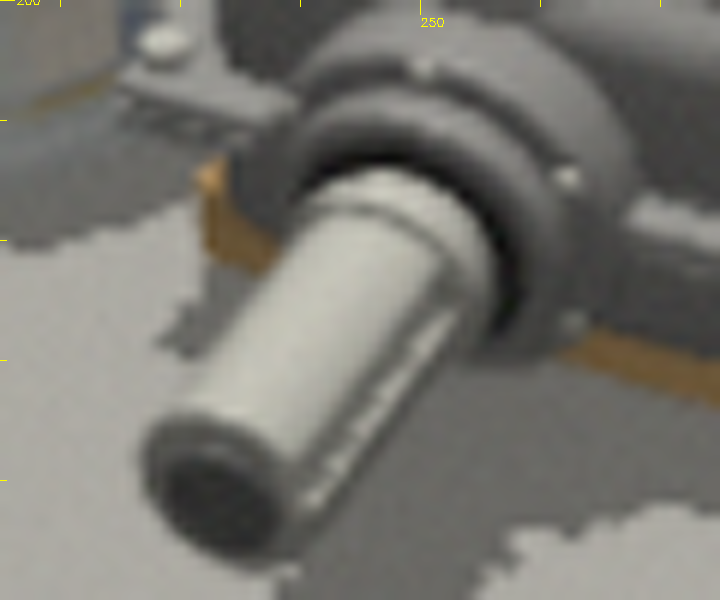

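```bash
python3 -m handwheel '[[-1,-0.0176,-0.0036,0,0,0,0],[-1,-0.0157,-0.0087,0,0,0,0],[-1,-0.0124,-0.013,0,0,0,0]]'; python3 -m handwheel '[[-1,0,0,0,0,0,0]]'; python3 go.py 0.561 0.008 0.205 -1.72
```

```text
clock: 9.15
ee_pos: [0.5223, 0.0402, 0.2074]
tcp_rot: [[0.988, -0.151, 0.008], [-0.151, -0.988, -0.001], [0.008, -0.001, -1.0]]
contact_force: [9.1, 0.2, -0.2]
gripper_width: 0.0231
clock: 9.25
ee_pos: [0.5208, 0.0438, 0.2074]
tcp_rot: [[0.989, -0.146, 0.006], [-0.146, -0.989, 0.002], [0.005, -0.002, -1.0]]
contact_force: [2.4, 4.0, 6.1]
gripper_width: 0.0233
t 9.25 pos [0.5208 0.0438 0.2074] F [2.4 4.  6.1] w 0.0233
shift tool [0.045  0.0296 0.0025]
rotvec tool [-0.0025 -0.0053  0.0023] q7 -1.891
```

```bash
python3 -m handwheel '[[-1,-0.008,-0.016,0,0,0,0],[-1,-0.003,-0.0177,0,0,0,0],[-1,0.0024,-0.0177,0,0,0,0],[-1,0.0076,-0.0163,0,0,0,0],[-1,0.012,-0.0133,0,0,0,0]]'; python3 -m handwheel '[[-1,0.0154,-0.0092,0,0,0,0],[-1,0.0174,-0.0042,0,0,0,0],[-1,0.0179,0.0012,0,0,0,0]]'; python3 -m handwheel '[[-1,0,0,0,0,0,0],[-1,0,0,0,0,0,0]]'; python3 - <<'E'
from h import *
s=ctrl.snapshot("side");crop(s,"s10.png",190,100,340,250,4)
crop(s,"s10b.png",215,200,275,250,12)
s=ctrl.snapshot("top");crop(s,"t10.png",205,110,375,280,4)
E
```

```text
clock: 9.75
ee_pos: [0.5442, 0.117, 0.2073]
tcp_rot: [[0.988, -0.151, 0.002], [-0.151, -0.988, -0.004], [0.003, 0.004, -1.0]]
contact_force: [0.2, -7.9, 9.5]
gripper_width: 0.0232
clock: 10.05
ee_pos: [0.595, 0.1236, 0.2073]
tcp_rot: [[0.989, -0.149, -0.001], [-0.149, -0.989, -0.001], [-0.001, 0.002, -1.0]]
contact_force: [-6.3, -3.8, 13.8]
gripper_width: 0.0234
clock: 10.25
ee_pos: [0.5975, 0.1226, 0.2074]
tcp_rot: [[0.989, -0.151, 0.005], [-0.151, -0.989, -0.0], [0.005, -0.0, -1.0]]
contact_force: [2.9, -1.9, 7.3]
gripper_width: 0.0235
```

View pics/s10.png

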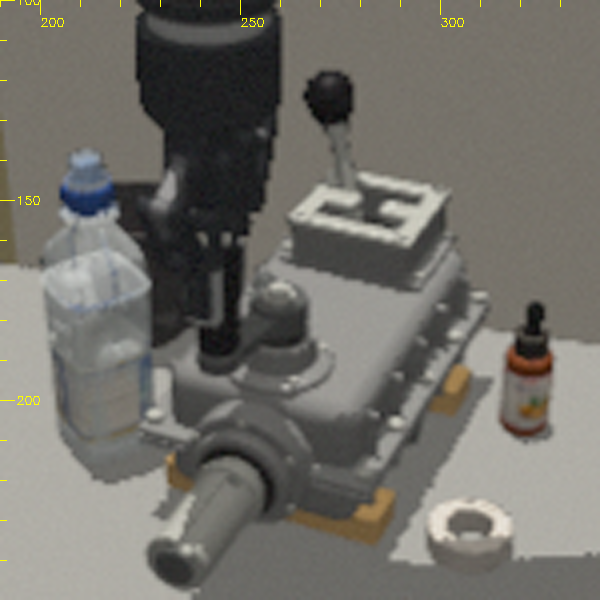

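View pics/s10b.png

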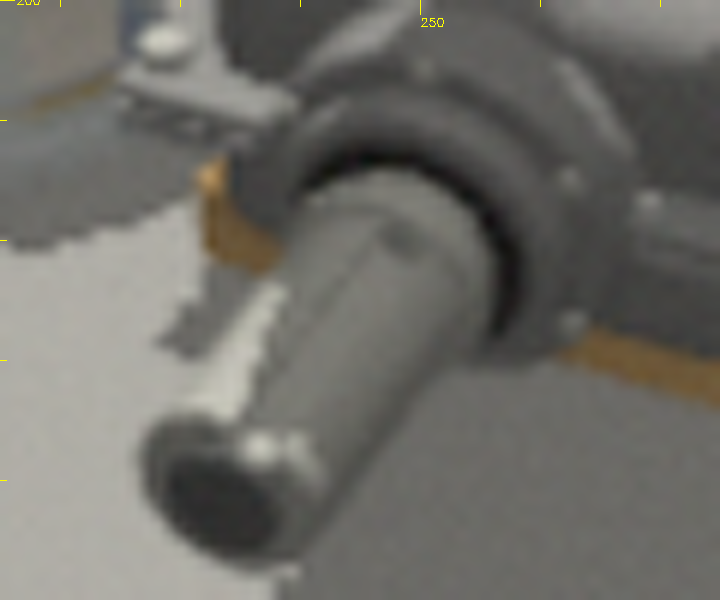

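View pics/t10.png

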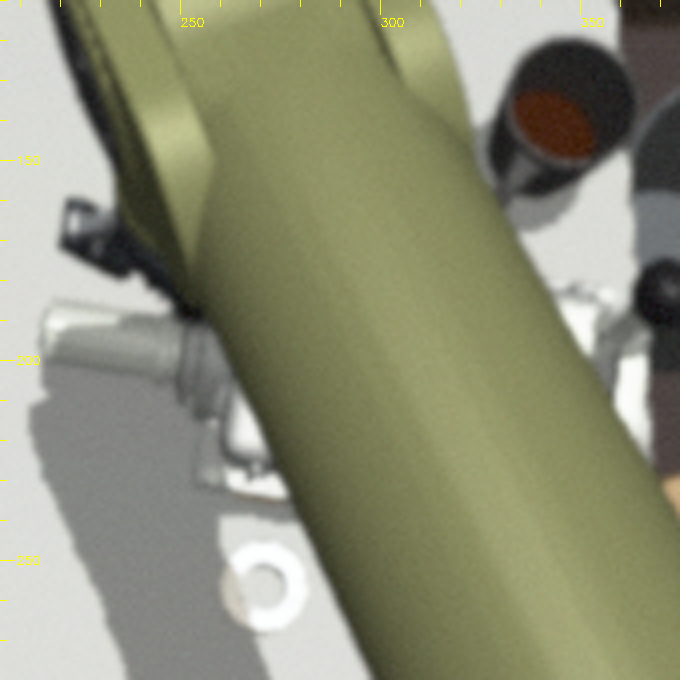

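```bash
python3 -m handwheel '[[-1,0.0168,0.0063,0,0,0,0],[-1,0.0141,0.0111,0,0,0,0],[-1,0.0102,0.0147,0,0,0,0],[-1,0.0055,0.0171,0,0,0,0]]'; python3 -m handwheel '[[-1,0,0,0,0,0,0],[-1,0,0,0,0,0,0]]'; python3 - <<'E'
from h import *
s=ctrl.snapshot("side");crop(s,"s11.png",190,100,340,250,4)
crop(s,"s11b.png",215,200,275,250,12)
s=ctrl.snapshot("wrist");cv2.imwrite("pics/w11.png",s["frame"][:,:,::-1])
E
```

```text
clock: 10.75
ee_pos: [0.6363, 0.0715, 0.2075]
tcp_rot: [[0.989, -0.146, 0.007], [-0.147, -0.989, 0.005], [0.006, -0.006, -1.0]]
contact_force: [4.0, 5.2, 5.7]
gripper_width: 0.0232
clock: 10.95
ee_pos: [0.6365, 0.066, 0.2075]
tcp_rot: [[0.988, -0.152, 0.007], [-0.152, -0.988, -0.001], [0.007, 0.0, -1.0]]
contact_force: [5.6, -2.4, 6.2]
gripper_width: 0.0233
```

View pics/s11.png

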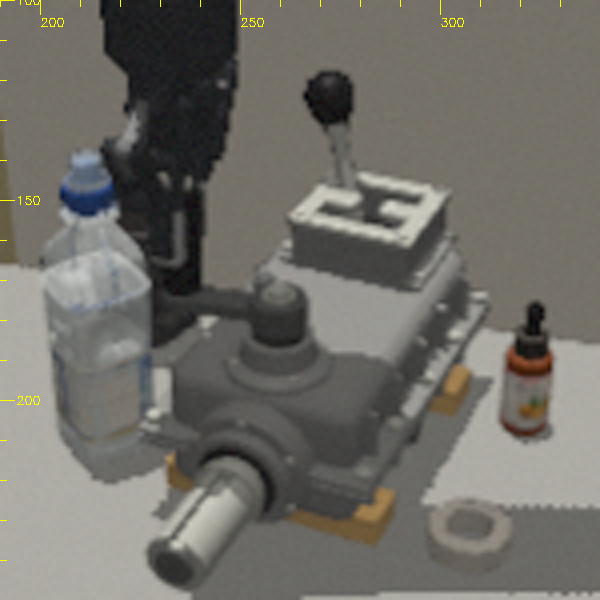

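View pics/s11b.png

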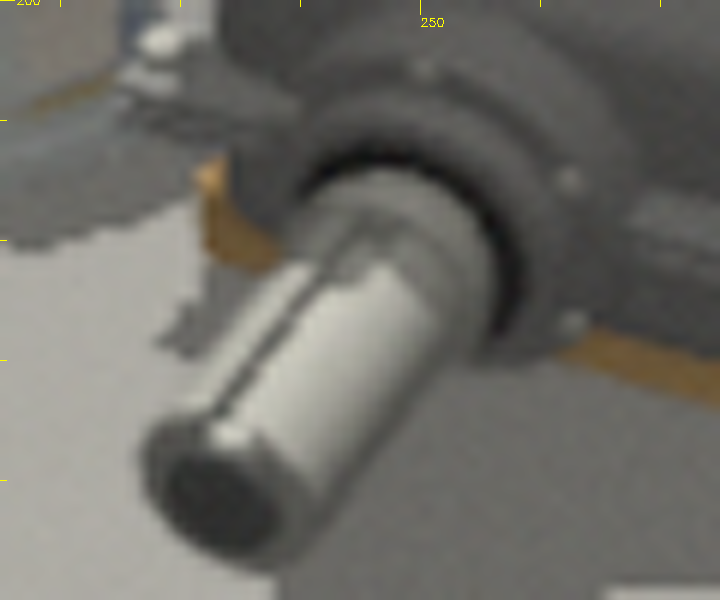

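View pics/w11.png

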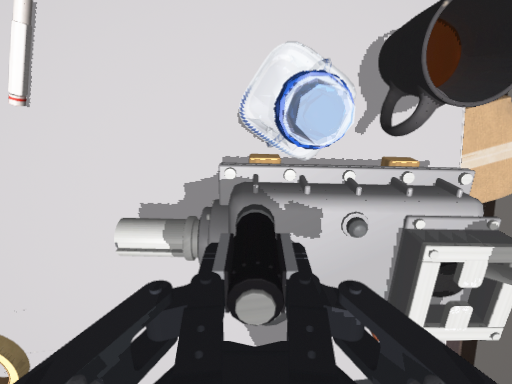

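```bash
python3 -m handwheel '[[-1,0.0001,0.0179,0,0,0,0],[-1,-0.0052,0.0172,0,0,0,0],[-1,0,0,0,0,0,0],[-1,0,0,0,0,0,0]]'; python3 - <<'E'
from h import *
s=ctrl.snapshot("side");crop(s,"s12b.png",215,200,275,250,12)
w=ctrl.snapshot("wrist");crop(w,"w12.png",0,190,220,290,3);
t=ctrl.snapshot("top");crop(t,"t12.png",205,170,275,215,10);
xc=np.array([.989,-.149,0]);yc=np.array([.149,.989,0]);O=np.array([.563,-.006,0])
for n,c in(("s",s),("w",w),("t",t)):
  for a in (-.3,-.2,-.1,0,.1):
    P=[O+yc*y+np.array([0,0,.062])+.019*(np.sin(a)*xc+np.cos(a)*np.array([0,0,1])) for y in (.15,.185,.221)]
    print(n,round(a,1),[proj(c,p).round(1).tolist() for p in P])
  for a in (-np.pi/2,np.pi/2):
    P=[O+yc*y+np.array([0,0,.062])+.019*(np.sin(a)*xc) for y in (.15,.185,.221)]
    print(n,"edge",round(a,1),[proj(c,p).round(1).tolist() for p in P])
E
```

```text
clock: 11.45
ee_pos: [0.625, 0.0309, 0.2074]
tcp_rot: [[0.988, -0.153, 0.004], [-0.153, -0.988, -0.003], [0.005, 0.003, -1.0]]
contact_force: [1.9, -4.4, 8.0]
gripper_width: 0.0235
s -0.3 [[249.7, 219.1], [243.5, 228.0], [236.8, 237.6]]
s -0.2 [[249.0, 218.8], [242.8, 227.6], [236.1, 237.2]]
s -0.1 [[248.3, 218.5], [242.1, 227.3], [235.3, 236.9]]
s 0 [[247.6, 218.2], [241.3, 227.1], [234.5, 236.6]]
s 0.1 [[246.8, 218.1], [240.6, 226.9], [233.8, 236.5]]
s edge -1.6 [[255.0, 226.4], [249.0, 235.4], [242.5, 245.2]]
s edge 1.6 [[240.5, 222.5], [234.2, 231.2], [227.3, 240.8]]
w -0.3 [[146.0, 247.6], [109.8, 247.7], [72.9, 247.7]]
w -0.2 [[145.6, 246.2], [109.3, 246.2], [72.2, 246.2]]
w -0.1 [[145.3, 244.6], [108.8, 244.6], [71.6, 244.7]]
w 0 [[145.0, 242.9], [108.4, 242.9], [71.2, 243.0]]
w 0.1 [[144.7, 241.0], [108.1, 241.1], [70.8, 241.2]]
w edge -1.6 [[153.8, 249.9], [120.1, 249.9], [85.7, 250.0]]
w edge 1.6 [[149.2, 216.2], [114.1, 216.3], [78.3, 216.5]]
t -0.3 [[243.8, 198.6], [228.9, 196.6], [213.6, 194.6]]
t -0.2 [[243.9, 197.8], [229.0, 195.8], [213.7, 193.8]]
t -0.1 [[244.0, 197.0], [229.1, 195.0], [213.8, 193.0]]
t 0 [[244.1, 196.2], [229.2, 194.2], [214.0, 192.2]]
t 0.1 [[244.2, 195.4], [229.3, 193.4], [214.1, 191.4]]
t edge -1.6 [[243.0, 205.5], [228.4, 203.5], [213.4, 201.6]]
t edge 1.6 [[245.2, 189.9], [230.6, 188.0], [215.7, 186.0]]
```

View pics/s12b.png

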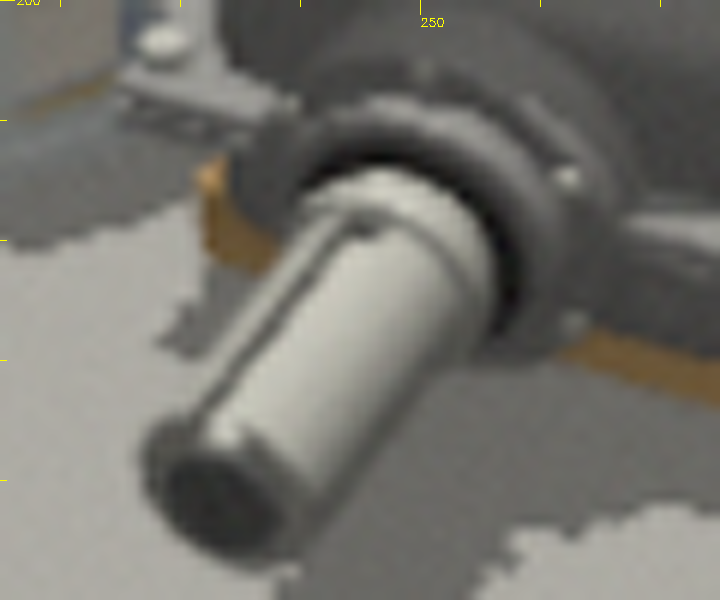

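View pics/w12.png

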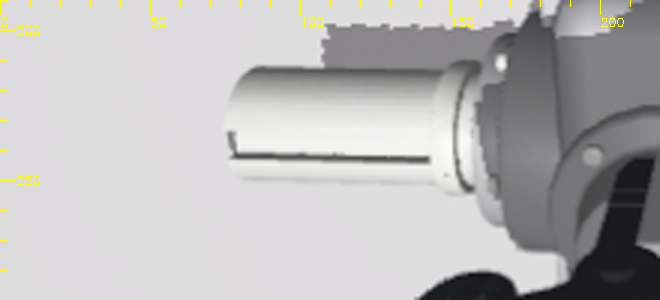

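View pics/t12.png

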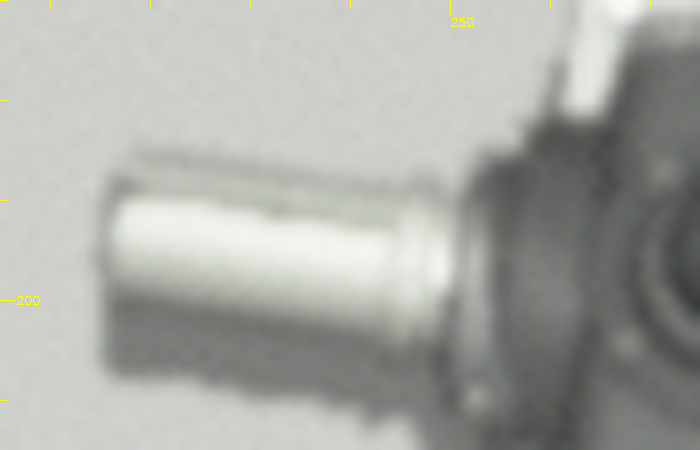

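```bash
cat > key.py <<'E'
from h import *
xc=np.array([.989,-.149,0]);yc=np.array([.149,.989,0]);O=np.array([.563,-.006,0]);Z=np.array([0,0,1.])
import sys
y=.185
for n in sys.argv[1:]:
    c=ctrl.snapshot(n);g=cv2.cvtColor(c["frame"],cv2.COLOR_RGB2GRAY)
    A=np.linspace(-np.pi,np.pi,721)
    P=np.array([proj(c,O+yc*y+.062*Z+.019*(np.sin(a)*xc+np.cos(a)*Z)) for a in A])
    # perpendicular to axle in image
    d=proj(c,O+yc*.2+.062*Z)-proj(c,O+yc*.17+.062*Z);d/=np.linalg.norm(d);nrm=np.array([-d[1],d[0]])
    ctr=proj(c,O+yc*y+.062*Z);h=(P-ctr)@nrm
    print(n,"ctr",ctr.round(1),"nrm",nrm.round(2),"silh pred",h.min().round(2),"at a",A[h.argmin()].round(2),h.max().round(2),"at a",A[h.argmax()].round(2))
    for a in (-.6,-.4,-.2,0,.2,.4): print("  a",a,"h",np.interp(a,A,h).round(2))
    r=np.arange(h.min()-8,h.max()+8,.5)
    acc=0
    for k in np.linspace(-8,8,17):
        q=ctr+d*k+r[:,None]*nrm
        acc=acc+cv2.remap(g,q[:,0].astype(np.float32)[None],q[:,1].astype(np.float32)[None],cv2.INTER_LINEAR)[0].astype(float)
    print("  prof",[(round(float(a),1),int(b)) for a,b in zip(r,acc/17)])
    co=-c["camera_from_world"][:3,:3].T@c["camera_from_world"][:3,3]
    v=co-(O+yc*y+.062*Z);print("  cam angle about axle",np.arctan2(v@xc,v[2]).round(2))
E
python3 key.py wrist top side
```

```text
wrist ctr [117.1 233.5] nrm [-0. -1.] silh pred -19.2 at a -1.02 18.85 at a 1.99
  a -0.6 h -17.44
  a -0.4 h -15.42
  a -0.2 h -12.7
  a 0 h -9.41
  a 0.2 h -5.69
  a 0.4 h -1.72
  prof [(-27.2, 221), (-26.7, 221), (-26.2, 221), (-25.7, 221), (-25.2, 221), (-24.7, 221), (-24.2, 221), (-23.7, 221), (-23.2, 221), (-22.7, 221), (-22.2, 221), (-21.7, 221), (-21.2, 221), (-20.7, 221), (-20.2, 221), (-19.7, 221), (-19.2, 221), (-18.7, 221), (-18.2, 218), (-17.7, 215), (-17.2, 210), (-16.7, 205), (-16.2, 206), (-15.7, 211), (-15.2, 215), (-14.7, 220), (-14.2, 224), (-13.7, 227), (-13.2, 230), (-12.7, 232), (-12.2, 234), (-11.7, 235), (-11.2, 225), (-10.7, 209), (-10.2, 178), (-9.7, 138), (-9.2, 111), (-8.7, 93), (-8.2, 120), (-7.7, 176), (-7.2, 210), (-6.7, 230), (-6.2, 239), (-5.7, 240), (-5.2, 241), (-4.7, 242), (-4.2, 242), (-3.7, 243), (-3.2, 243), (-2.7, 242), (-2.2, 241), (-1.7, 240), (-1.2, 240), (-0.7, 240), (-0.2, 240), (0.3, 241), (0.8, 241), (1.3, 240), (1.8, 239), (2.3, 237), (2.8, 235), (3.3, 234), (3.8, 232), (4.3, 230), (4.8, 228), (5.3, 226), (5.8, 225), (6.3, 224), (6.8, 2
[... 1923 characters left out ...]
, 105), (-10.2, 104), (-9.7, 105), (-9.2, 105), (-8.7, 104), (-8.2, 104), (-7.7, 104), (-7.2, 103), (-6.7, 99), (-6.2, 92), (-5.7, 85), (-5.2, 83), (-4.7, 86), (-4.2, 93), (-3.7, 102), (-3.2, 111), (-2.7, 118), (-2.2, 125), (-1.7, 130), (-1.2, 136), (-0.7, 140), (-0.2, 146), (0.3, 150), (0.8, 155), (1.3, 157), (1.8, 160), (2.3, 162), (2.8, 166), (3.3, 170), (3.8, 175), (4.3, 181), (4.8, 185), (5.3, 187), (5.8, 181), (6.3, 165), (6.8, 139), (7.3, 117), (7.8, 114), (8.3, 129), (8.8, 147), (9.3, 155), (9.8, 149), (10.3, 138), (10.8, 127), (11.3, 122), (11.8, 119), (12.3, 118), (12.8, 119), (13.3, 121), (13.8, 125), (14.3, 133), (14.8, 142), (15.3, 148), (15.8, 152)]
  cam angle about axle -0.47
```

```bash
python3 -m handwheel '[[-0.3,0,0,0,0,0,0],[0.2,0,0,0,0,0,0],[1,0,0,0,0,0,0],[1,0,0,0,0,0,0],[1,0,0,-0.02,0,0,0]]'; python3 -m handwheel '[[1,0,0,-0.04,0,0,0],[1,0,0,-0.04,0,0,0],[1,0,0,0,0,0,0]]'; python3 - <<'E'
from h import *
s=ctrl.sense();w=ctrl.snapshot("wrist");T=w["camera_from_world"];co=-T[:3,:3].T@T[:3,3]
print("cam",co,"view",-T[2,:3],"cam in tool",s["tcp_rot"].T@(co-s["ee_pos"]))
k=np.array([.563,-.006,.0])+.185*np.array([.149,.989,0])
print("axle pt",k,"needed tool shift for cam over axle",s["tcp_rot"].T@(k-co))
E
python3 key.py side top
```

```text
clock: 12.25
ee_pos: [0.6212, 0.034, 0.2221]
tcp_rot: [[0.989, -0.149, -0.007], [-0.149, -0.989, -0.0], [-0.007, 0.001, -1.0]]
contact_force: [0.4, -0.2, -0.9]
gripper_width: 0.0848
clock: 12.55
ee_pos: [0.6255, 0.0351, 0.3118]
tcp_rot: [[0.989, -0.149, 0.01], [-0.149, -0.989, 0.001], [0.01, -0.002, -1.0]]
contact_force: [-0.1, 0.1, 0.1]
gripper_width: 0.0855
cam [0.70720818 0.02244058 0.43077649] view [-0.31544192  0.05087597 -0.94758009] cam in tool [ 8.38190392e-02  8.58726076e-05 -1.18181857e-01]
axle pt [0.590565 0.176965 0.      ] needed tool shift for cam over axle [-0.1426468  -0.13449761  0.42966743]
side ctr [241.5 233.3] nrm [-0.82 -0.57] silh pred -8.17 at a -2.03 8.16 at a 1.08
  a -0.6 h -1.06
  a -0.4 h 0.6
  a -0.2 h 2.22
  a 0 h 3.76
  a 0.2 h 5.14
  a 0.4 h 6.31
  prof [(-16.2, 104), (-15.7, 104), (-15.2, 103), (-14.7, 103), (-14.2, 103), (-13.7, 103), (-13.2, 103), (-12.7, 103), (-12.2, 104), (-11.7, 104), (-11.2, 104), (-10.7, 104), (-10.2, 104), (-9.7, 104), (-9.2, 104), (-8.7, 104), (-8.2, 104), (-7.7, 103), (-7.2, 102), (-6.7, 98), (-6.2, 91), (-5.7, 85), (-5.2
[... 896 characters left out ...]
 (-10.5, 124), (-10.0, 123), (-9.5, 123), (-9.0, 123), (-8.5, 123), (-8.0, 121), (-7.5, 119), (-7.0, 117), (-6.5, 117), (-6.0, 119), (-5.5, 125), (-5.0, 134), (-4.5, 145), (-4.0, 158), (-3.5, 169), (-3.0, 179), (-2.5, 187), (-2.0, 195), (-1.5, 202), (-1.0, 210), (-0.5, 217), (0.0, 223), (0.5, 229), (1.0, 233), (1.5, 237), (2.0, 239), (2.5, 240), (3.0, 239), (3.5, 237), (4.0, 231), (4.5, 222), (5.0, 209), (5.5, 198), (6.0, 192), (6.5, 191), (7.0, 192), (7.5, 192), (8.0, 188), (8.5, 184), (9.0, 183), (9.5, 185), (10.0, 190), (10.5, 196), (11.0, 201), (11.5, 204), (12.0, 205), (12.5, 206), (13.0, 206), (13.5, 206), (14.0, 206), (14.5, 206), (15.0, 206), (15.5, 206)]
  cam angle about axle -0.18
```

```bash
python3 -m handwheel '[[1,-0.035,-0.033,0,0,0,0],[1,-0.036,-0.034,0,0,0,0],[1,-0.036,-0.034,0,0,0,0],[1,-0.036,-0.034,0,0,0,0],[1,0,0,0.04,0,0,0]]'; python3 -m handwheel '[[1,0,0,0.04,0,0,0],[1,0,0,0.04,0,0,0],[1,0,0,0.03,0,0,0],[1,0,0,0,0,0,0],[1,0,0,0,0,0,0]]'; python3 - <<'E'
from h import *
w=ctrl.snapshot("wrist");cv2.imwrite("pics/w13.png",w["frame"][:,:,::-1])
E
python3 key.py wrist
```

```text
clock: 13.2
ee_pos: [0.4992, 0.198, 0.269]
tcp_rot: [[0.99, -0.138, 0.007], [-0.138, -0.99, 0.005], [0.006, -0.006, -1.0]]
contact_force: [1.2, 0.8, 0.3]
gripper_width: 0.0855
clock: 13.7
ee_pos: [0.5014, 0.1888, 0.1547]
tcp_rot: [[0.989, -0.149, -0.002], [-0.149, -0.989, -0.0], [-0.002, 0.001, -1.0]]
contact_force: [1.0, 0.2, 0.4]
gripper_width: 0.0851
wrist ctr [253.4  77.7] nrm [-0. -1.] silh pred -28.85 at a -1.51 30.71 at a 1.46
  a -0.6 h -17.12
  a -0.4 h -11.7
  a -0.2 h -5.63
  a 0 h 0.81
  a 0.2 h 7.29
  a 0.4 h 13.49
  prof [(-36.9, 179), (-36.4, 179), (-35.9, 179), (-35.4, 179), (-34.9, 179), (-34.4, 179), (-33.9, 180), (-33.4, 179), (-32.9, 180), (-32.4, 179), (-31.9, 179), (-31.4, 179), (-30.9, 173), (-30.4, 167), (-29.9, 151), (-29.4, 135), (-28.9, 122), (-28.4, 109), (-27.9, 109), (-27.4, 109), (-26.9, 109), (-26.4, 109), (-25.9, 108), (-25.4, 107), (-24.9, 98), (-24.4, 89), (-23.9, 92), (-23.4, 96), (-22.9, 103), (-22.4, 111), (-21.9, 116), (-21.4, 121), (-20.9, 125), (-20.4, 131), (-19.9, 132), (-19.4, 133), (-18.9, 141), (-18.4, 149), (-17.9, 148), (-17.4, 147), (-
[... 775 characters left out ...]
.1, 239), (13.6, 235), (14.1, 220), (14.6, 204), (15.1, 180), (15.6, 155), (16.1, 127), (16.6, 99), (17.1, 128), (17.6, 161), (18.1, 181), (18.6, 200), (19.1, 202), (19.6, 202), (20.1, 200), (20.6, 198), (21.1, 196), (21.6, 194), (22.1, 194), (22.6, 193), (23.1, 192), (23.6, 190), (24.1, 188), (24.6, 186), (25.1, 185), (25.6, 183), (26.1, 182), (26.6, 181), (27.1, 179), (27.6, 176), (28.1, 175), (28.6, 174), (29.1, 171), (29.6, 168), (30.1, 166), (30.6, 163), (31.1, 159), (31.6, 155), (32.1, 152), (32.6, 148), (33.1, 143), (33.6, 138), (34.1, 132), (34.6, 126), (35.1, 136), (35.6, 147), (36.1, 159), (36.6, 172), (37.1, 176), (37.6, 178), (38.1, 178), (38.6, 178)]
  cam angle about axle -0.02
```

View pics/w13.png

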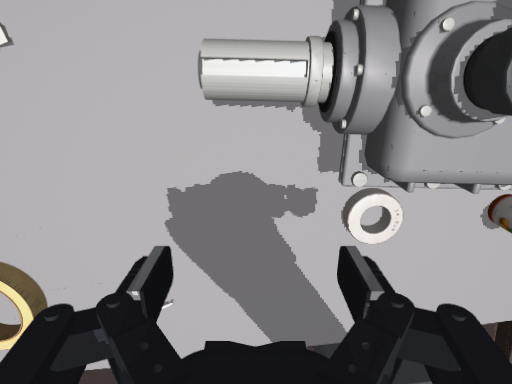

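```bash
python3 -m handwheel '[[1,0,0,-0.048,0,0,0],[1,0,0,-0.048,0,0,0],[1,0,0,-0.048,0,0,0],[1,0.036,0.034,-0.01,0,0,0],[1,0.036,0.034,0,0,0,0]]'; python3 -m handwheel '[[1,0.036,0.034,0,0,0,0],[1,0.035,0.033,0,0,0,0],[1,0,0,0,0,0,0],[1,0,0,0,0,0,0]]';  python3 go.py 0.6245 0.032 0.205 -1.72;  python3 - <<'E'
from h import *
w=ctrl.snapshot("wrist");cv2.imwrite("pics/w14.png",w["frame"][:,:,::-1])
p=[proj(w,[.6245,.032,.229])];print(p)
E
```

```text
clock: 14.3
ee_pos: [0.5649, 0.1128, 0.3159]
tcp_rot: [[0.989, -0.145, 0.011], [-0.145, -0.989, 0.001], [0.011, -0.002, -1.0]]
contact_force: [0.8, -0.6, -0.2]
gripper_width: 0.0857
clock: 14.7
ee_pos: [0.6238, 0.0331, 0.3105]
tcp_rot: [[0.988, -0.153, 0.002], [-0.153, -0.988, 0.001], [0.002, -0.001, -1.0]]
contact_force: [0.0, 0.6, 0.0]
gripper_width: 0.0854
t 14.7 pos [0.6238 0.0331 0.3105] F [0.  0.6 0. ] w 0.0854
shift tool [0.0007 0.001  0.1055]
rotvec tool [-0.0009 -0.0016 -0.0041] q7 -1.91
[array([256.46442798, 204.74986059])]
```

View pics/w14.png

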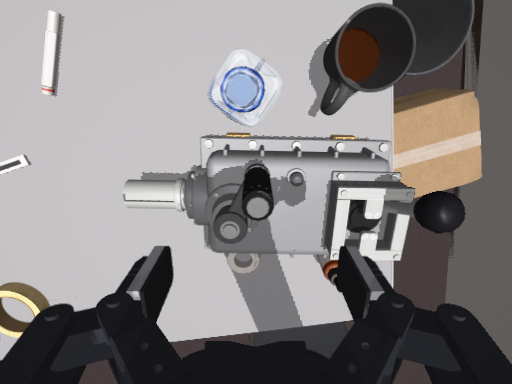

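```bash
cat > mon.py <<'E'
from h import *
xc=np.array([.989,-.149,0]);yc=np.array([.149,.989,0]);O=np.array([.563,-.006,0]);Z=np.array([0,0,1.])
c=ctrl.snapshot("side");g=cv2.cvtColor(c["frame"],cv2.COLOR_RGB2GRAY)
ctr=proj(c,O+yc*.185+.062*Z)
d=proj(c,O+yc*.2+.062*Z)-proj(c,O+yc*.17+.062*Z);d/=np.linalg.norm(d);n=np.array([-d[1],d[0]])
r=np.arange(0,12,.25);acc=0
for k in np.linspace(-8,8,17):
    q=ctr+d*k+r[:,None]*n
    acc=acc+cv2.remap(g,q[:,0].astype(np.float32)[None],q[:,1].astype(np.float32)[None],cv2.INTER_LINEAR)[0].astype(float)
acc/=17
m=(r>2.5)&(r<9.2); i=np.where(m)[0][acc[m].argmin()]
co=np.polyfit(r[i-2:i+3],acc[i-2:i+3],2);print("dark line h",(-co[1]/2/co[0]).round(2),"min",acc[i].round(0))
print(ctrl.sense()["clock"],ctrl.sense()["ee_pos"].round(4))
E
python3 -m handwheel '[[1,0.001,0.001,0.035,0,0,0],[1,0,0,0.035,0,0,0],[1,0,0,0.035,0,0,0],[0,0,0,0,0,0,0],[-0.3,0,0,0,0,0,0]]' 25;python3 -m handwheel '[[-1,0,0,0,0,0,0],[-1,0,0,0,0,0,0],[-1,0,0,0,0,0,0]]'; python3 mon.py;python3 -m handwheel '[[-1,0.0052,-0.0172,0,0,0,0],[-1,-0.0001,-0.0179,0,0,0,0],[-1,-0.0055,-0.0171,0,0,0,0],[-1,0,0,0,0,0,0]]';python3 mon.py
```

```text
clock: 15.25
ee_pos: [0.6236, 0.0348, 0.2057]
tcp_rot: [[0.989, -0.148, 0.001], [-0.148, -0.989, 0.0], [0.001, -0.0, -1.0]]
contact_force: [-0.5, -0.7, 0.1]
gripper_width: 0.0589
clock: 15.55
ee_pos: [0.625, 0.033, 0.207]
tcp_rot: [[0.989, -0.15, 0.004], [-0.15, -0.989, -0.001], [0.004, 0.0, -1.0]]
contact_force: [-0.4, -0.8, 6.9]
gripper_width: 0.0234
dark line h 7.67 min 113.0
15.6 [0.625 0.033 0.207]
clock: 16.0
ee_pos: [0.6314, 0.0876, 0.207]
tcp_rot: [[0.989, -0.147, 0.003], [-0.147, -0.989, 0.001], [0.003, -0.001, -1.0]]
contact_force: [-2.9, 2.0, 6.3]
gripper_width: 0.0229
dark line h 7.76 min 103.0
16.05 [0.6314 0.0876 0.207 ]
```

```bash
python3 -m handwheel '[[-1,-0.0102,-0.0147,0,0,0,0],[-1,-0.0141,-0.0111,0,0,0,0],[-1,0,0,0,0,0,0]]';python3 mon.py;python3 -m handwheel '[[-1,-0.0168,-0.0063,0,0,0,0],[-1,0,0,0,0,0,0]]';python3 mon.py
```

```text
clock: 16.35
ee_pos: [0.6105, 0.1152, 0.2069]
tcp_rot: [[0.989, -0.148, 0.002], [-0.148, -0.989, -0.001], [0.002, 0.001, -1.0]]
contact_force: [-4.5, -1.0, 8.9]
gripper_width: 0.0231
dark line h 7.79 min 96.0
16.4 [0.6105 0.1151 0.2069]
clock: 16.6
ee_pos: [0.5952, 0.1232, 0.2069]
tcp_rot: [[0.989, -0.149, 0.003], [-0.149, -0.989, -0.001], [0.003, 0.001, -1.0]]
contact_force: [-3.5, -2.0, 9.2]
gripper_width: 0.0233
dark line h 7.69 min 111.0
16.65 [0.5953 0.1232 0.2069]
```

```bash
python3 -m handwheel '[[-1,-0.0179,-0.0012,0,0,0,0],[-1,0,0,0,0,0,0]]';python3 mon.py
```

```text
clock: 16.85
ee_pos: [0.578, 0.1265, 0.2069]
tcp_rot: [[0.989, -0.149, 0.004], [-0.149, -0.989, -0.001], [0.004, 0.001, -1.0]]
contact_force: [-2.2, -2.4, 9.5]
gripper_width: 0.0238
dark line h 7.43 min 119.0
16.9 [0.578  0.1265 0.2069]
```

```bash
python3 -m handwheel '[[-1,-0.015,0.0035,0,0,0,0],[-1,0,0,0,0,0,0]]';python3 mon.py; python3 - <<'E'
from h import *
s=ctrl.snapshot("side");crop(s,"s15.png",215,200,275,250,12)
E
```

```text
clock: 17.1
ee_pos: [0.5631, 0.1253, 0.2069]
tcp_rot: [[0.989, -0.15, 0.004], [-0.15, -0.989, -0.001], [0.004, 0.0, -1.0]]
contact_force: [-0.0, -1.8, 8.4]
gripper_width: 0.0231
dark line h 7.07 min 122.0
17.15 [0.5631 0.1254 0.2069]
```

View pics/s15.png

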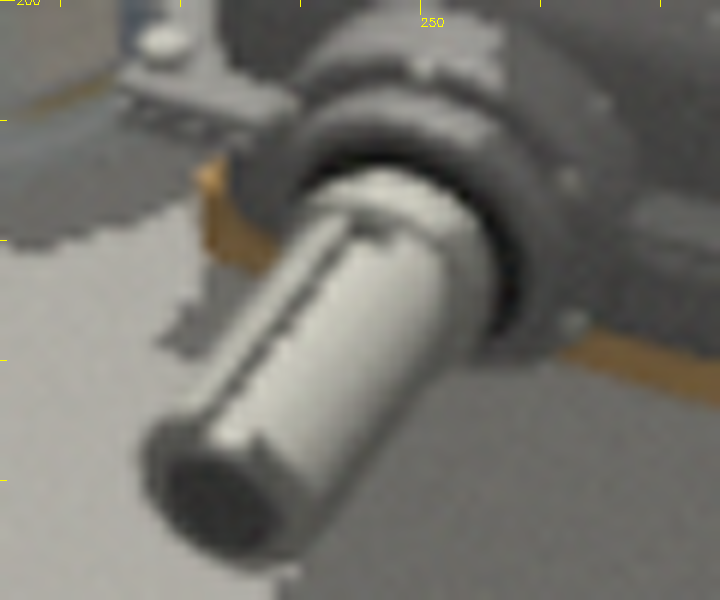

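```bash
python3 -m handwheel '[[-0.3,0,0,0,0,0,0],[0.2,0,0,0,0,0,0],[1,0,0,0,0,0,0],[1,0,0,0,0,0,0],[1,0,0,-0.02,0,0,0]]'; python3 -m handwheel '[[1,0,0,-0.045,0,0,0],[1,0,0,-0.045,0,0,0],[1,-0.036,-0.027,0,0,0,0],[1,-0.036,-0.027,0,0,0,0],[1,0,0,0.03,0,0,0]]';python3 -m handwheel '[[1,0,0,0.045,0,0,0],[1,0,0,0.045,0,0,0],[1,0,0,0.038,0,0,0],[1,0,0,0,0,0,0],[1,0,0,0,0,0,0]]'; python3 mon.py; python3 key.py wrist;  python3 - <<'E'
from h import *
w=ctrl.snapshot("wrist");crop(w,"w16.png",180,20,340,130,5)
s=ctrl.snapshot("side");cv2.imwrite("pics/s16.png",s["frame"][:,:,::-1])
s=ctrl.snapshot("top");cv2.imwrite("pics/t16.png",s["frame"][:,:,::-1])
E
```

```text
clock: 17.7
ee_pos: [0.5606, 0.125, 0.2214]
tcp_rot: [[0.989, -0.149, -0.006], [-0.149, -0.989, -0.001], [-0.006, 0.002, -1.0]]
contact_force: [-0.2, -0.3, -0.2]
gripper_width: 0.0847
clock: 18.2
ee_pos: [0.4971, 0.1976, 0.2888]
tcp_rot: [[0.99, -0.14, 0.008], [-0.14, -0.99, 0.005], [0.007, -0.006, -1.0]]
contact_force: [0.8, 0.8, 0.8]
gripper_width: 0.0856
clock: 18.7
ee_pos: [0.4994, 0.1899, 0.1566]
tcp_rot: [[0.989, -0.149, -0.001], [-0.149, -0.989, 0.0], [-0.001, -0.0, -1.0]]
contact_force: [0.4, 0.5, 0.4]
gripper_width: 0.0854
dark line h 7.06 min 124.0
18.75 [0.5004 0.1904 0.158 ]
wrist ctr [254.8  74.7] nrm [-0. -1.] silh pred -28.73 at a -1.52 30.61 at a 1.45
  a -0.6 h -16.77
  a -0.4 h -11.34
  a -0.2 h -5.27
  a 0 h 1.15
  a 0.2 h 7.6
  a 0.4 h 13.74
  prof [(-36.7, 193), (-36.2, 193), (-35.7, 193), (-35.2, 193), (-34.7, 193), (-34.2, 193), (-33.7, 193), (-33.2, 193), (-32.7, 193), (-32.2, 192), (-31.7, 187), (-31.2, 180), (-30.7, 164), (-30.2, 147), (-29.7, 131), (-29.2, 117), (-28.7, 117), (-28.2, 117), (-27.7, 117), (-27.2, 117), (-26.7, 117), (-26.2, 117), (-25.7, 116)
[... 1004 characters left out ...]
8, 177), (13.3, 169), (13.8, 166), (14.3, 190), (14.8, 210), (15.3, 216), (15.8, 222), (16.3, 221), (16.8, 221), (17.3, 219), (17.8, 218), (18.3, 216), (18.8, 215), (19.3, 215), (19.8, 215), (20.3, 213), (20.8, 213), (21.3, 210), (21.8, 208), (22.3, 207), (22.8, 206), (23.3, 205), (23.8, 205), (24.3, 203), (24.8, 201), (25.3, 200), (25.8, 199), (26.3, 197), (26.8, 196), (27.3, 192), (27.8, 189), (28.3, 187), (28.8, 185), (29.3, 181), (29.8, 178), (30.3, 175), (30.8, 172), (31.3, 168), (31.8, 165), (32.3, 161), (32.8, 157), (33.3, 152), (33.8, 146), (34.3, 139), (34.8, 137), (35.3, 158), (35.8, 177), (36.3, 184), (36.8, 190), (37.3, 191), (37.8, 192), (38.3, 192)]
  cam angle about axle -0.04
```

View pics/w16.png

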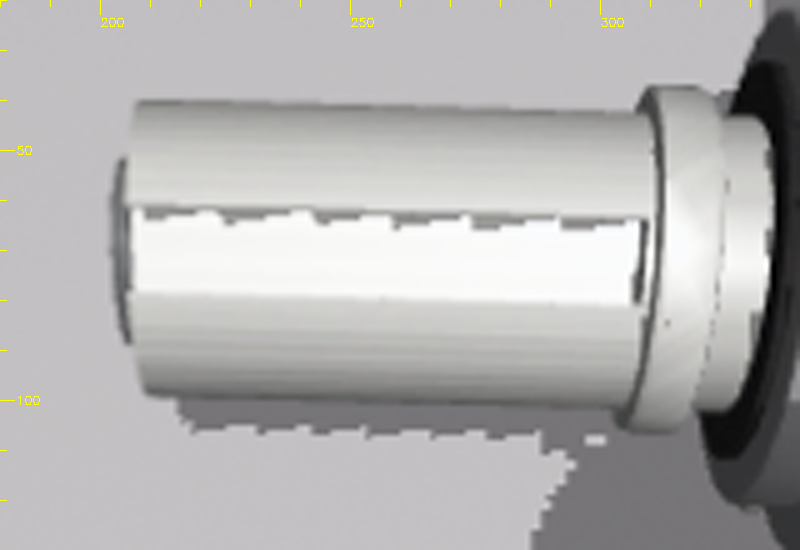

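View pics/s16.png

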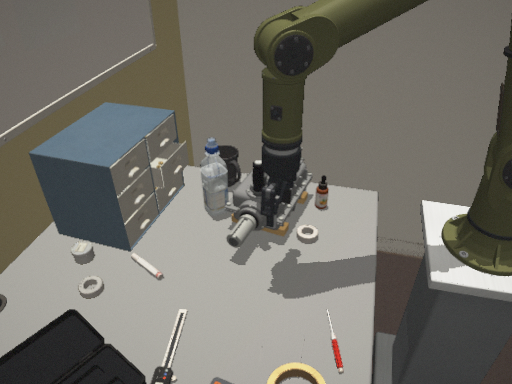

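View pics/t16.png

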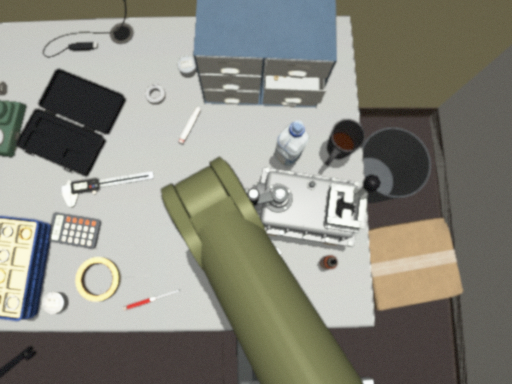

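```bash
python3 -m handwheel '[[1,0,0,-0.045,0,0,0],[1,0,0,-0.045,0,0,0],[1,-0.02,0,-0.045,0,0,0],[1,-0.02,0,0,0,0,0],[1,0,0,0,0,0,0]]'; python3 -m handwheel '[[1,0,0,0,0,0,0],[1,0,0,0,0,0,0],[1,0,0,0,0,0,0]]'; python3 - <<'E'
from h import *
s=ctrl.snapshot("side");t=ctrl.snapshot("top");crop(s,"s17.png",190,110,350,250,5);crop(t,"t17.png",205,110,385,280,4)
k,e=two(ray(s,272.5,124.5),ray(t,372,184));print("knob",k,e,"expected low",[.589,-.120,.2035])
q=k[:2]-[.552,-.080];print("shift",np.arcsin((q@[.989,-.149])/.135),"select",np.arctan2(-(q@[.149,.989]),k[2]-.08))
E
python3 mon.py
```

```text
clock: 19.45
ee_pos: [0.4589, 0.1974, 0.2943]
tcp_rot: [[0.989, -0.147, 0.005], [-0.147, -0.989, 0.0], [0.005, -0.001, -1.0]]
contact_force: [0.5, -0.9, -0.4]
gripper_width: 0.0853
clock: 19.75
ee_pos: [0.4601, 0.1951, 0.2903]
tcp_rot: [[0.989, -0.151, -0.002], [-0.151, -0.989, -0.0], [-0.002, 0.0, -1.0]]
contact_force: [0.6, -0.3, -0.1]
gripper_width: 0.0855
knob [ 0.58478929 -0.11961472  0.20121131] 0.0028654138808486655 expected low [0.589, -0.12, 0.2035]
shift 0.28789531836219767 select 0.27571630033868344
dark line h 7.07 min 123.0
19.9 [0.46   0.1954 0.2905]
```

View pics/s17.png

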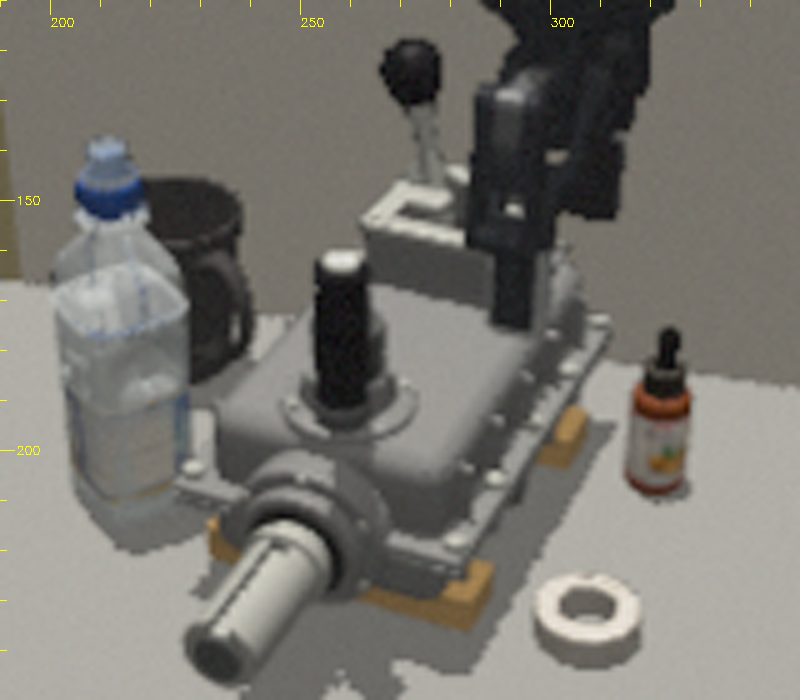

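View pics/t17.png

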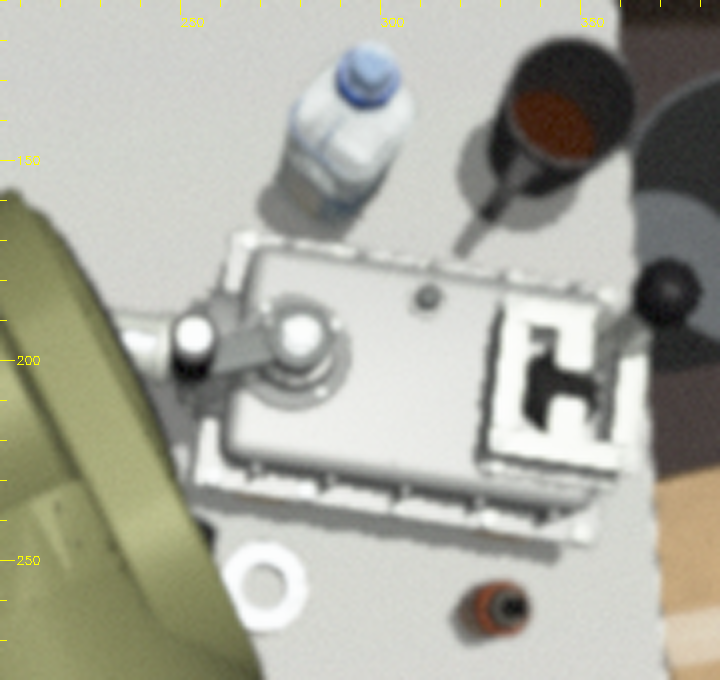

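```bash
python3 - <<'E'
from h import *
def blob(fr,x0,y0,x1,y1):
    g=cv2.cvtColor(fr,cv2.COLOR_RGB2GRAY)[y0:y1,x0:x1];m=(g<60).astype(np.uint8)
    n,l,st,c=cv2.connectedComponentsWithStats(m);i=1+st[1:,4].argmax();return c[i]+[x0,y0],st[i]
s=ctrl.snapshot("side")
a0=cv2.imread("pics/side0.png")[:,:,::-1].copy()
b0,st0=blob(a0,284,130,302,150);b1,st1=blob(s["frame"],262,112,283,131);print(b0,st0,b1,st1)
xc=np.array([.989,-.149,0]);yc=np.array([.149,.989,0]);P=np.array([.552,-.080,.08])
for n,sel,b,sh in(("start",-.27,b0,(-.34,-.32,-.30)),("now",.27,b1,(.22,.25,.27,.29,.31,.33))):
  for f in sh:
    p=P+.135*(np.sin(f)*xc-np.sin(sel)*np.cos(f)*yc+np.cos(sel)*np.cos(f)*np.array([0,0,1]))
    print(n,f,proj(s,p).round(2),b.round(2))
E
```

```text
[291.93430657 140.32116788] [  2   4  13  14 137] [272.02521008 124.2605042 ] [  4   6  12  13 119]
start -0.34 [294.15 140.65] [291.93 140.32]
start -0.32 [293.17 140.21] [291.93 140.32]
start -0.3 [292.18 139.78] [291.93 140.32]
now 0.22 [276.24 123.08] [272.03 124.26]
now 0.25 [274.83 123.18] [272.03 124.26]
now 0.27 [273.9  123.27] [272.03 124.26]
now 0.29 [272.97 123.39] [272.03 124.26]
now 0.31 [272.05 123.52] [272.03 124.26]
now 0.33 [271.13 123.67] [272.03 124.26]
```

```bash
python3 -c "
from cell import ctrl
print(ctrl.sense()['clock'],ctrl.hand_in())"
```

```text
the job is handed in; nothing more can be done
19.95 None
```

The lever is in low gear and the keyway points straight up as far as I can measure. I handed the job in at about 20 s of the 67 s allowed; no verdict was reported.

**What I did**
- **Lever:** I gripped the knob, took it to neutral, across to the right slot and forward until it pressed on the stop with about 8 N.
- **Crank:** I turned it 5.1 rad clockwise by the sleeve. That overshot the keyway to about +0.1 rad, so I turned the crank back through its play until the axle followed. Then I let go and moved the arm clear.

**Last checks**
- **Keyway:** the close wrist view put it at 0.00 rad, give or take about 0.03. The groove line in the side view did not move after that.
- **Lever:** select measured about 0.27 rad. Shift measured between 0.28 and 0.31 rad depending on the view, a little under the nominal 0.32.
- **Clear of everything:** the robot touched nothing at hand-in, it never contacted the axle, and the bystanders look unmoved in the pictures.

**Disagreements:** at the overshoot, the views gave different keyway angles, from 0.03 to 0.13 rad. I trusted the overhead wrist view for the correction. The lowest shift reading also leaves only about 0.01 rad over the 0.27 needed in step 1. At the stop itself, the hand's travel from start to stop (84 mm of 85 mm) matched the full throw.

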